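# Load a spring-held torch cell into a lamp's battery pack

### The job

Load the battery pack of the cordless microscope lamp: pick up the larger of the two torch cells, set its flat end on the coil spring in the open bay, press it back until the plus end (with the nub) can be rolled down behind the metal retaining lip, and let go so that the spring holds the cell flat in the bay under the lip. Then slide the pack's cover fully shut over it. Feel your way: neither the spring nor the lip may be loaded with more than 20 N, and the smaller cell and the other things on the table stay where they are.

Things in the scene. Friction and masses are not known exactly. Their poses are not given: they have to be found in the camera images.
- pack: Battery pack of the cordless lamp, fixed to the table: grey base plate 204 x 62 x 10 mm, black electronics housing at its far end, open cell bay at its near end. Origin on the table under the nominal middle of the bay; x along the pack from the spring end to the lip end and on to the housing (base plate from x = -63 to +141 mm); z up. All its points have these axes.
- bay (a point): Nominal seat: middle of the bay's floor, 10 mm over the table. A seated cell lies along x, centre 17 mm above this. Low cheeks (7 mm over the floor, inner faces 15.7 mm to each side) keep it central; above them the sides are open. The white cradle (floor, spring, wall, lip) is screwed down in slotted holes: it sits up to 8 mm towards +x or -x of nominal, unmeasured; feel for the spring.
- spring_nominal (a point): Nominal tip of the free coil spring (10 mm across), on the cell's axis 27 mm over the table and 29.25 mm from the bay's middle; shifts with the cradle. Rounded tip. It stands 14 mm out of a white block (40 mm wide, top 34 mm over the table) towards +x. 1.6 N per mm; solid after 8.5 mm (13.6 N). A seated cell squeezes it 1.5 mm (2.4 N); to pass the lip the cell must squeeze it 5 to 6 mm (8 to 10 N).
- lip_nominal (a point): Nominal edge of the steel retaining lip, top side, 48 mm over the table, 25.25 mm from the bay's middle; shifts with the cradle. 26 mm wide, 2.5 mm thick; it juts 5.5 mm from the contact wall and covers a seated cell's end by 3 mm. It is higher than the spring: the cell goes in flat end first with the plus end raised 35 to 45 degrees, is pressed on the spring, then turned down about its flat end, kept low on the spring.
- cell_center (a point): Middle of the larger torch cell (half-way along it and on its axis): a grey cylinder, 34 mm in diameter and 61.5 mm long over all, 0.14 kg more or less, lying on the table. Its x axis runs along the cell towards the plus end; the other two axes may point anywhere about it as it rolls.
- cell_plus (a point): Tip of the larger cell's plus nub (9.5 mm across, 2.5 mm high), 30.75 mm from its middle along its x axis. The other end is flat.
- cell: The larger torch cell itself; origin on its jacket, 17 mm from the axis, half-way along; x axis towards the plus end.
- cover (a joint): Sliding cover of the pack, a dark metal hood (88 x 57 mm, top 52 mm over the table) that runs along the pack's x; it passes over a cell only if that lies flat. Value in m: 0 is fully shut over the bay (stop), at the start 0.086 to 0.096 (pushed back over the housing). It takes about 2 N to slide and stays where it is left.
- cover_grip (a point): Middle of the upright grip ridge across the top of the cover: 10 mm thick along the pack's x, 36 mm wide, standing 12 mm up from the cover's top (top of the ridge 64 mm above the table, this point 6 mm lower); moves with the cover. To shut the cover the ridge is moved towards the pack's -x.
- small_cell_center (a point): Middle of the smaller torch cell, 26 mm in diameter and 50 mm long; a bystander that stays where it lies.
- oil_bottle: Small brown dropper bottle, 29 mm in diameter, 75 mm high; origin under its middle; a bystander.
- vial_0: Glass sample vial with white cap, 27 mm in diameter, 58 mm high; origin under its middle; a bystander.
- objective_can: Black screw-lid can, 39 mm in diameter, 66 mm high; origin under its middle; a bystander.
Not all that is in view belongs to the job. What is shaped like the cell but blue is not meant.

How it is judged:
On the way, in this order (a step that is already met when the one before it is completed fails the run):
1. the larger cell lies flat in the bay under the lip, plus end to the lip, let go, with the cover still open (x of cell_center in the frame of pack between -0.0115 and 0.0115 m and y of cell_center in the frame of pack between -0.005 and 0.005 m and z of cell_center in the frame of pack between 0.0245 and 0.0295 m and x of cell_plus in the frame of pack above 0.02 m and angle between the x axis of cell and the x axis of pack, either way round below 0.07 rad and contact force between the fingers and cell below 0.3 N and value of joint cover above 0.05 m), for 0.2 s.
2. the cover is shut over the seated cell (x of cell_center in the frame of pack between -0.0115 and 0.0115 m and y of cell_center in the frame of pack between -0.005 and 0.005 m and z of cell_center in the frame of pack between 0.0245 and 0.0295 m and x of cell_plus in the frame of pack above 0.02 m and angle between the x axis of cell and the x axis of pack, either way round below 0.07 rad and value of joint cover below 0.004 m), for 0.2 s.
At the end, for the whole second after the job is handed in: The larger cell lies at rest in the bay: plus end towards the lip, axis within 0.07 rad of the pack's x, centre within 11.5 mm along, 5 mm across and 2.5 mm in height of its nominal seat, and the cover is shut to within 4 mm of its stop (all of step 2 and linear speed of cell below 0.02 m/s); the robot touches nothing.
It fails at once if the cell is pushed against the coil spring with more than 20 N (contact force between cell and spring_c0 above 20 N).
It fails at once if the cell is pushed against the retaining lip with more than 20 N (contact force between cell and cradle_c4 above 20 N).
It fails at once if a bystander (smaller cell, brown bottle, vial, black can) is moved by more than 30 mm (distance of any of oil_bottle, vial_0, objective_can, small_cell_center from where it was at the start of the episode above 0.03 m).
It also fails if it takes over 72 s, if anything falls off the work surface, if the arm or the gripper's body presses on something with over 40 N, if the wrist force passes 120 N, or if a joint passes its speed limit or range.

### The arm

A 6-joint arm with a two-finger parallel gripper is mounted at the origin on a cart in front of the work surface, level with it; the furniture and walls round the work are solid. World frame = base frame: x ahead of the robot, y to its left, z up, the work surface at z = 0. Lengths are in m, angles in rad, forces in N, time in s.
With the tool pointing down it reaches from about 0.225 to 0.875 m from the base axis. Payload 3.4 kg.
Tool frame: the origin (TCP) lies midway between the tips of the shut fingers; the grasp point (between the pads) lies 19 mm behind it; z points along the fingers, y is the line along which they close (so a half turn about z gives the same grasp; the last joint's range is limited). The gripper opens to 85 mm and grips with 20 to 120 N. Pads are 22 mm wide; open, the fingers measure 114 mm over their backs; the gripper's body (76 mm by 85 mm) begins 54 mm behind the grasp point. The pads swing forward as they close: fully open they stand 13 mm farther back than shut.
Start: joints at [-1.28, 0.276, 1.505, -0, 1.361, -0.121], TCP at [0.23, -0.527, 0.231] pointing down, gripper open.
Joint ranges: [-2.89, 2.89], [-0.75, 2.08], [0.22, 2.7], [-1.18, 4.32], [0.11, 2.71], [-2.7, 2.7]. Speed limits (rad/s): [2.57, 2.57, 3.14, 3.14, 3.14, 3.14].

### API

Orientations are given as a unit quaternion [w, x, y, z].
In Python, from rig import * gives the robot as it stands.
- The arm moves only by the tool apply_moves, never from a script. Its argument "steps" is one flat list of numbers, 4 for each row, row after row: the shift along the world's x, y, z in cm, then the turn about the world's z in degrees. A call has 1 to 8 rows; each row is the pose to reach, as a shift and turn from the pose commanded when the call began; what a row does not reach only later rows make up. A row lasts 1/12 s, in which the tool goes at most 41.7 mm and 7.16 degrees, less where a joint would pass 70% of its speed; a pose out of reach is approached as far as the arm can. A call with a gripper value outside its range is refused whole. "jaw" is the closure in counts, from 0 (fully open) to 255 (shut), set as the call begins (left out, the last holds). The fingers move at their own pace and stop on an object; "newtons" is the grip in N (left out, the last holds). Time passes only in rows, so rows that repeat a pose let the fingers close. It gives the time, the measured TCP pose, the force, the opening and the grip force at its end, in the units of the state.
- get_state(): the state, without advancing time (a new reading comes with each control period).
- get_image(name): name is "scene" or "top" or "wrist"; returns the picture (384x512x3 uint8, red, green, blue); there is no depth.
- calibration(name): a dict with "fx", "fy", "cx", "cy" (pixels), "xyz" and "rotation" of the camera in the world. Camera axes: x right, y up, looking along -z (the intrinsics and any distortion apply to the point x, -y, -z); pixel columns grow to the right and rows downward; lengths in m; the calibration is good to about 2 mm. A picture is of the moment at which its call begins: read the wrist's pose just before it. calibration takes no time and is no camera call; for the wrist camera it gives the pose at the moment of the call.
- sign_off(): hands the job in; it is judged then, once.
The state is a dict: "clock": time; "qpos": joint angles; "qd": joint speeds; "effort": joint torques, N m; "position": TCP position; "ee_rot": TCP orientation; "contact_force": force on the tool from outside, world axes, zero at the start; "moment": the same for the moment, N m; "width": finger opening in m; "gripper_force": force on a finger pad.
Only numpy, scipy, OpenCV 4.12 (cv2) and the standard library are available. Lean on these libraries where they do the work, as an engineer would, in place of code of your own. Each camera call takes 0.05 s, during which the arm holds its last target. There are 200 camera calls.

## Working session

There is one attempt and no reset: what is moved stays moved. The work goes in short steps, Python scripts to look and compute and a tool call to move; the robot and the scene stay as the last step left them, time stands still between calls to the robot, and variables do not carry over. Pictures are saved under pics/ and viewed, at most 10 in all, crops included, and the job is handed in when it is done.

Besides the shell and the picture viewer there is one more tool, called after "Call:" as name(argument=value, ...) on one line, values as JSON. apply_moves: Moves the arm, as the interface text tells. Its arguments: {"type":"object","properties":{"steps":{"type":"array","items":{"type":"number"}},"jaw":{"type":"number"},"newtons":{"type":"number"}},"required":["steps"]}

```bash
mkdir -p pics; ls; python3 - <<'E'
from rig import *
import cv2,numpy as np
s=get_state();print({k:np.round(v,3) for k,v in s.items()})
for n in("scene","top"):
    im=get_image(n);cv2.imwrite(f"pics/{n}0.png",im[:,:,::-1]);c=calibration(n);print(n,c)
print(calibration("wrist"))
E
```

```text
pics
{'clock': np.float64(0.0), 'qpos': array([-1.28 ,  0.277,  1.506,  0.   ,  1.361, -0.121]), 'qd': array([ 0.001,  0.   , -0.003, -0.   ,  0.   ,  0.002]), 'effort': array([ 3.0000e-03, -4.1678e+01, -2.4581e+01,  0.0000e+00,  1.1000e-02,
        0.0000e+00]), 'position': array([ 0.23 , -0.526,  0.23 ]), 'ee_rot': array([-0.001,  0.979,  0.204, -0.   ]), 'contact_force': array([ 0.086, -0.26 , -0.946]), 'moment': array([ 0.077,  0.066, -0.015]), 'gripper_force': np.float64(0.0), 'width': np.float64(0.086)}
scene {'fx': 464.90738123247326, 'fy': 464.90738123247326, 'cx': 253.38402744580438, 'cy': 191.3259682826783, 'xyz': array([-0.55197919,  0.72470945,  0.88243439]), 'rotation': array([-0.43983241, -0.23184243,  0.41919301,  0.75965371])}
top {'fx': 370.13146595708423, 'fy': 370.13146595708423, 'cx': 259.1849437956256, 'cy': 184.6762204766526, 'xyz': array([0.38098763, 0.06370651, 1.16998652]), 'rotation': array([ 0.71168235,  0.05233222, -0.04158303, -0.69931425])}
{'fx': 306.7051692682445, 'fy': 306.7051692682445, 'cx': 254.45013052987164, 'cy': 189.81732401189493, 'xyz': array([ 0.29990221, -0.49732314,  0.37180854]), 'rotation': array([ 0.82742676, -0.1255022 ,  0.08290377, -0.54105557])}
```

View pics/top0.png

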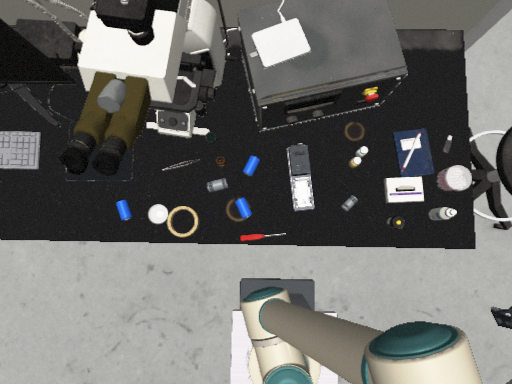

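View pics/scene0.png

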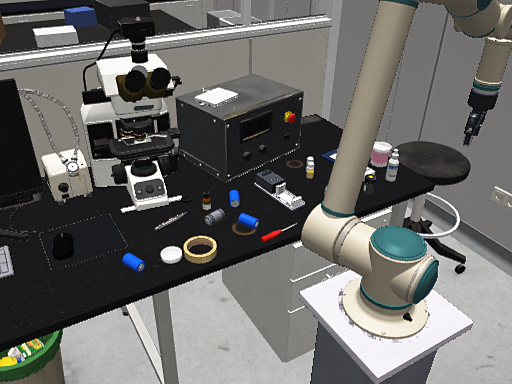

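Top view candidates: grey cylinder at (217,185), grey cylinder at (350,202) and blue ones at (251,165), (243,208), (124,210). The blue ones are excluded. The grey one at (217,185) looks larger. The pack is at (301,178), bay end toward (305,205). I'll check a close crop.

```bash
cat > h.py <<'E'
import numpy as np,cv2
from scipy.spatial.transform import Rotation as R
def rot(q): return R.from_quat([q[1],q[2],q[3],q[0]])
def cast(c,uv,z):
    uv=np.atleast_2d(uv).astype(float)
    d=np.c_[(uv[:,0]-c['cx'])/c['fx'],-(uv[:,1]-c['cy'])/c['fy'],-np.ones(len(uv))]
    d=rot(c['rotation']).apply(d);o=np.array(c['xyz'])
    return o+d*((z-o[2])/d[:,2])[:,None]
def proj(c,p):
    q=rot(c['rotation']).inv().apply(np.atleast_2d(p)-c['xyz'])
    return np.c_[c['cx']+c['fx']*q[:,0]/-q[:,2],c['cy']-c['fy']*q[:,1]/-q[:,2]]
E
python3 - <<'E'
from rig import *
from h import *
c=calibration("top")
for n,uv,z in(("big",(217,185),.03),("small",(350,202),.02),("pack far",(299,145),.05),("pack near",(304,210),.01)):print(n,cast(c,uv,z).round(3))
im=cv2.imread("pics/top0.png")
a=cv2.resize(im[140:220,200:370],None,fx=4.7,fy=4.7,interpolation=cv2.INTER_CUBIC);cv2.imwrite("pics/c1.png",a)
E
```

```text
big [[0.53  0.214 0.03 ]]
small [[ 0.485 -0.2    0.02 ]]
pack far [[ 0.656 -0.039  0.05 ]]
pack near [[ 0.458 -0.059  0.01 ]]
```

View pics/c1.png

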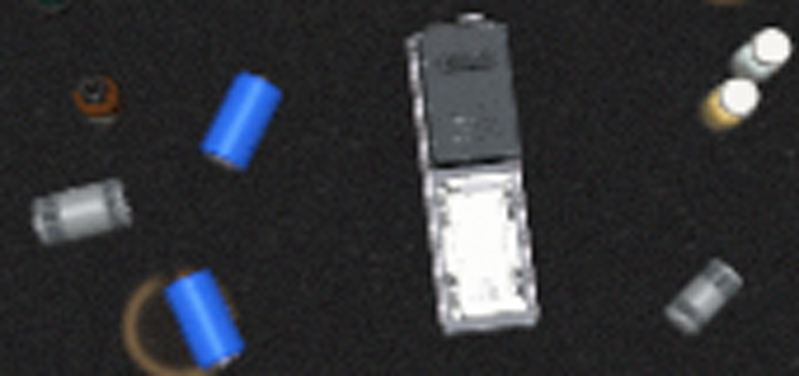

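The larger grey cell is at crop (82,211), i.e. top-image (217,185). The smaller one is at crop (703,297), and the pack runs roughly along +x with the bay at the near end. Next I'll take a close look with the wrist camera.

Call:
apply_moves(steps=[30,47,0,-18,30,47,0,-18,30,47,0,-18,30,47,0,-18,30,47,0,-18,30,47,0,-18,30,47,0,-18,30,47,0,-18])

```text
clock: 0.77
position: [0.4094, -0.2448, 0.2311]
ee_rot: [-0.0, 0.999, 0.049, -0.0]
contact_force: [0.3, -0.6, 0.2]
width: 0.0854
gripper_force: 0.0
```

Call:
apply_moves(steps=[11,19,0,0,11,19,0,0,11,19,0,0,11,19,0,0,11,19,0,0,11,19,0,0,11,19,0,0,11,19,0,0])

```text
clock: 1.43
position: [0.5186, -0.0567, 0.2308]
ee_rot: [0.0, 0.999, 0.05, -0.001]
contact_force: [0.2, -0.4, 0.2]
width: 0.0855
gripper_force: 0.0
```

```bash
python3 - <<'E'
from rig import *
from h import *
s=get_state();c=calibration("wrist");im=get_image("wrist");cv2.imwrite("pics/w1.png",im[:,:,::-1])
np.save("w1.npy",[c]);print(s['position'],s['ee_rot'],c['xyz'],rot(c['rotation']).as_matrix().round(3))
print(proj(c,[[.53,.214,.017],s['position']]))
E
```

```text
[ 0.51857672 -0.05666055  0.230785  ] [ 3.40502221e-04  9.98760638e-01  4.97627222e-02 -8.62733062e-04] [ 0.59460068 -0.04990349  0.37193926] [[ 0.1    0.949  0.297]
 [-0.995  0.095  0.031]
 [ 0.001 -0.299  0.954]]
[[ 18.07427254 128.49878791]
 [252.37734184 249.4119644 ]]
```

View pics/w1.png

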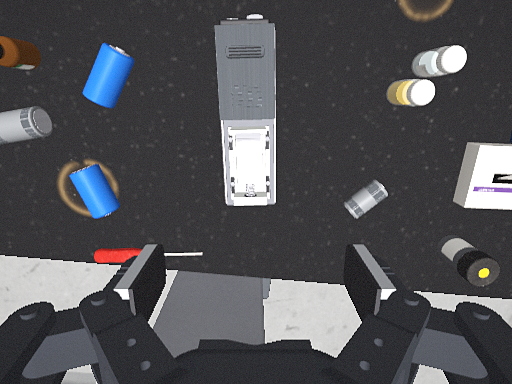

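The wrist view shows the pack with base near-end corners at about (228,205) and (275,205), the dark cover back over the housing at rows 22–120, and its ridge at about (245,52). The larger cell sits at the left edge, (20,125). The small cell is at (366,198).

Call:
apply_moves(steps=[0,21,-3,0,0,21,-3,0,0,21,-3,0,0,21,-3,0,0,21,-3,0,0,21,-3,0,0,21,-3,0])

```text
clock: 2.07
position: [0.5183, 0.1534, 0.2008]
ee_rot: [0.0, 0.999, 0.05, -0.001]
contact_force: [-0.8, 0.3, 0.5]
width: 0.0852
gripper_force: 0.0
```

```bash
python3 - <<'E'
from rig import *
from h import *
s=get_state();c=calibration("wrist");im=get_image("wrist");cv2.imwrite("pics/w2.png",im[:,:,::-1]);np.save("w2.npy",[c])
print(s['position'],proj(c,[[.53,.214,.017],[.53,.214,.034]]))
u,v=proj(c,[.53,.214,.017])[0].astype(int)
x0=max(0,u-90);y0=max(0,v-70)
A=cv2.resize(im[y0:v+70,x0:u+90,::-1],None,fx=4,fy=4,interpolation=cv2.INTER_CUBIC)
cv2.imwrite("pics/c2.png",A[:560,:720]);print(x0,y0)
# pack in w1
c1=np.load("w1.npy",allow_pickle=True)[0];w=cv2.imread("pics/w1.png")
g=cv2.cvtColor(w,cv2.COLOR_BGR2GRAY)
for r in(130,145,160,175,190,200):
    row=g[r,205:300].astype(int);k=np.where(row>70)[0]+205;print(r,k.min(),k.max(),row[k.min()-207:k.min()-202],row[k.max()-207:k.max()-202])
for col in(235,245,255,265):
    cl=g[180:225,col].astype(int);k=np.where(cl>70)[0]+180;print('col',col,k.max(),cl[k.max()-182:k.max()-177])
E
```

```text
[0.51832076 0.15339693 0.20080078] [[197.82778536 151.26318025]
 [194.89908841 154.25832352]]
107 81
130 221 275 [ 54  49 140 255 243] [156 255 253  24  46]
145 222 275 [ 67  67 208 255 199] [154 255 253  21  50]
160 222 275 [ 53  44  78 255 255] [156 255 255  22  44]
175 224 275 [ 49  70 251 255 150] [196 255 255  20  42]
190 224 275 [ 53  44  98 255 255] [196 255 255  26  48]
200 225 275 [ 48  39 140 255 196] [196 255 255  15  50]
col 235 205 [255 255 242  30  49]
col 245 205 [255 255 182  34  50]
col 255 205 [255 255 129  39  50]
col 265 205 [255 255 130  39  48]
```

View pics/c2.png

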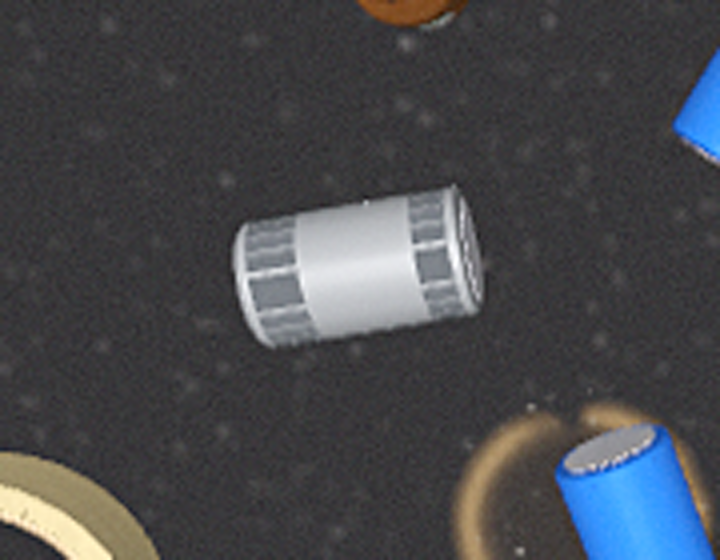

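The crop shows the larger cell. Its right end (crop (470,250)) is flat with rings and has no nub, so the plus end is probably the far left end. I'll turn the tool to see that end.

Call:
apply_moves(steps=[1,6,0,95,1,6,0,95,1,6,0,95,1,6,0,95,1,6,0,95,1,6,0,95,1,6,0,95,1,6,0,95])

```text
clock: 2.78
position: [0.5297, 0.2098, 0.2017]
ee_rot: [0.001, 0.853, 0.523, -0.0]
contact_force: [0.7, -0.5, 0.2]
width: 0.0852
gripper_force: 0.0
```

Call:
apply_moves(steps=[0,0,0,38,0,0,0,38,0,0,0,38,0,0,0,38,0,0,0,38,0,0,0,38])

```text
clock: 3.28
position: [0.5297, 0.2098, 0.2017]
ee_rot: [0.001, 0.636, 0.771, -0.0]
contact_force: [0.4, 0.1, -0.5]
width: 0.0854
gripper_force: 0.0
```

```bash
python3 - <<'E'
from rig import *
from h import *
s=get_state();c=calibration("wrist");im=get_image("wrist");cv2.imwrite("pics/w3.png",im[:,:,::-1]);np.save("w3.npy",[c])
u,v=proj(c,[.53,.214,.02])[0].astype(int)
x0=max(0,u-80);y0=max(0,v-60)
cv2.imwrite("pics/c3.png",cv2.resize(im[y0:v+60,x0:u+80,::-1],None,fx=4,fy=4,interpolation=cv2.INTER_CUBIC));
q=s['ee_rot'];print(s['position'],np.degrees(2*np.arctan2(q[2],q[1])),u,v,x0,y0)
c1=np.load("w1.npy",allow_pickle=True)[0]
L=cast(c1,[[221.2,130],[225.2,200]],.01);Rr=cast(c1,[[275.6,130],[275.6,200]],.01);N=cast(c1,[[235,205.6],[265,205.4]],.01)
print(L,Rr,N)
for a in(L,Rr):d=a[0]-a[1];print(np.degrees(np.arctan2(d[1],d[0])))
d=N[0]-N[1];print(np.degrees(np.arctan2(-d[0],d[1])))
E
```

```text
[0.52972479 0.20975189 0.20173465] 100.9378694232693 255 163 175 103
[[ 0.55059102 -0.01585819  0.01      ]
 [ 0.46486036 -0.02668498  0.01      ]] [[ 0.55692354 -0.07893878  0.01      ]
 [ 0.47113206 -0.08935494  0.01      ]] [[ 0.45864927 -0.03947352  0.01      ]
 [ 0.46266924 -0.07696449  0.01      ]]
7.197688693378595
6.922547436141426
6.120155199196707
```

View pics/c3.png

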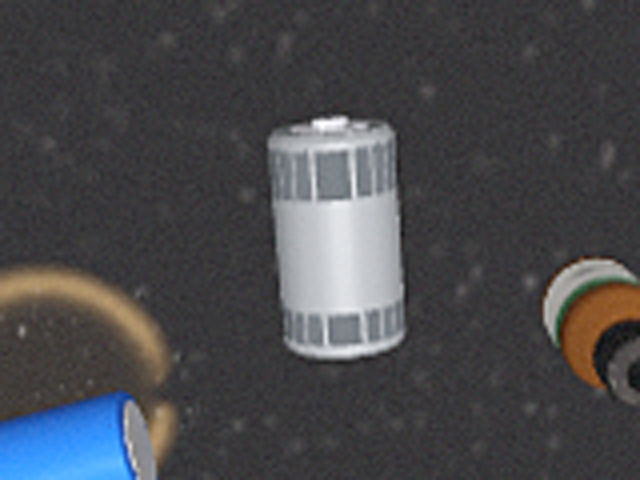

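The crop shows the plus nub at (330,123), pointing along tool +x (world about +y). The flat end is at the bottom, (345,355). The jacket centre line runs from (331,145) to (345,356), and the brown bottle is clear to the right.

```bash
python3 - <<'E'
from h import *
c=np.load("w3.npy",allow_pickle=True)[0]
p=cast(c,[[257.75,139.25],[261.25,192]],.034);d=p[0]-p[1];print(p.round(4),np.linalg.norm(d),np.degrees(np.arctan2(d[1],d[0])),p.mean(0))
e=cast(c,[[175+278/4,103+245/4],[175+402/4,103+245/4]],.018);print(e.round(4),np.linalg.norm(e[0]-e[1]),e.mean(0))
t=dict(fx=370.13146595708423,fy=370.13146595708423,cx=259.1849437956256,cy=184.6762204766526,xyz=[0.38098763,0.06370651,1.16998652],rotation=[0.71168235,0.05233222,-0.04158303,-0.69931425])
f=lambda x,y,z:cast(t,[200+x/4.7,140+y/4.7],z)[0].round(4)
print('cell',f(82,211,.03),'near corners',f(441,332,.01),f(538,325,.01))
E
```

```text
[[0.527  0.2414 0.034 ]
 [0.5414 0.1876 0.034 ]] 0.05571144034147751 104.96337318401437 [0.53420152 0.21446565 0.034     ]
[[0.5187 0.21   0.018 ]
 [0.5516 0.2164 0.018 ]] 0.033530250032556004 [0.53518931 0.21323666 0.018     ]
cell [0.5304 0.2124 0.03  ] near corners [ 0.4558 -0.0271  0.01  ] [ 0.4616 -0.0915  0.01  ]
```

Call:
apply_moves(steps=[0.4,0.5,0,4,0.4,0.5,-3,4,0.4,0.5,-7,4,0.4,0.5,-11,4,0.4,0.5,-12,4], jaw=90, newtons=25)

```text
clock: 3.75
position: [0.5293, 0.2145, 0.0763]
ee_rot: [-0.003, 0.611, 0.792, -0.004]
contact_force: [-1.4, 0.5, -0.8]
width: 0.0552
gripper_force: 0.0
```

Call:
apply_moves(steps=[0,0,-2,0,0,0,-4,0,0,0,-4,0,0,0,-4,0])

```text
clock: 4.08
position: [0.5333, 0.2168, 0.0417]
ee_rot: [-0.0, 0.61, 0.792, -0.001]
contact_force: [0.6, -1.5, -0.4]
width: 0.0553
gripper_force: 0.0
```

Call:
apply_moves(steps=[0.1,-0.2,-1.5,0,0.1,-0.2,-3,0,0.1,-0.2,-3.5,0,0.1,-0.2,-3.5,0])

```text
clock: 4.42
position: [0.5343, 0.2157, 0.0069]
ee_rot: [0.0, 0.61, 0.793, 0.0]
contact_force: [-0.8, -0.1, 0.8]
width: 0.0552
gripper_force: 0.0
```

Call:
apply_moves(steps=[0,0,0,0,0,0,0,0,0,0,0,0,0,0,0,0,0,0,0,0,0,0,0,0], jaw=255, newtons=25)

```text
clock: 4.92
position: [0.5349, 0.2163, 0.0078]
ee_rot: [0.001, 0.609, 0.793, 0.001]
contact_force: [-0.8, -1.0, 6.6]
width: 0.0331
gripper_force: 25.3
```

Call:
apply_moves(steps=[0,0,2,0,0,0,6,0,0,0,10,0,0,0,14,0,0,0,14,0])

```text
clock: 5.33
position: [0.5391, 0.2178, 0.155]
ee_rot: [0.005, 0.609, 0.793, 0.007]
contact_force: [1.2, 0.4, -0.9]
width: 0.033
gripper_force: 25.7
```

Call:
apply_moves(steps=[8.4,-31.1,0,-8,8.4,-31.1,0,-8,8.4,-31.1,0,-8,8.4,-31.1,0,-8,8.4,-31.1,0,-8,8.4,-31.1,0,-8,8.4,-31.1,0,-8,8.4,-31.1,0,-8])

```text
clock: 6.0
position: [0.6185, -0.0984, 0.1458]
ee_rot: [0.001, 0.664, 0.748, -0.0]
contact_force: [1.4, 0.6, -2.0]
width: 0.0331
gripper_force: 25.7
```

```bash
python3 - <<'E'
from rig import *
from h import *
s=get_state();c=calibration("wrist");im=get_image("wrist");cv2.imwrite("pics/w4.png",im[:,:,::-1]);np.save("w4.npy",[c])
q=s['ee_rot'];print(s['position'],np.degrees(2*np.arctan2(q[2],q[1])),s['contact_force'])
o=np.array([.5232,-.0510,0]);r=R.from_euler('z',7,degrees=True)
for n,p in dict(edge=[90,-28.5,52],origin=[0,0,10],spr=[-29.25,0,27],blk=[-43.25,-20,34],lip=[25.25,-13,48]).items():print(n,proj(c,o+r.apply(p)/1000).round(1))
E
```

```text
[ 0.61845298 -0.09843851  0.14583376] 96.809104211434 [ 1.40359811  0.57160357 -1.98514017]
edge [[255.7 154.4]]
origin [[153.1 113.6]]
spr [[111.2 115. ]]
blk [[ 93.8 140.5]]
lip [[171.9 133.8]]
```

View pics/w4.png

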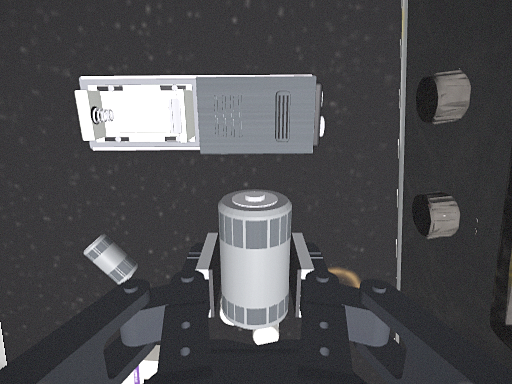

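The wrist view shows the cell held with its plus end up at (255,197). The cover is at cols 198–318, rows 76–153, with the ridge at col 283. The spring tip is at about (113,115) and the lip near col 178. A white vial cap shows at (265,335). I'll check clearances.

```bash
python3 - <<'E'
from h import *
c1=np.load("w1.npy",allow_pickle=True)[0];c=np.load("w4.npy",allow_pickle=True)[0]
o=np.array([.5232,-.0510,0]);r=R.from_euler('z',7,degrees=True)
f=lambda c,uv,z:(r.inv().apply(cast(c,uv,z)-o)*1000).round(1)[0]
print('vials',cast(c1,[[453,57],[425,90]],.058).round(3),cast(c,[265,335],.058).round(3))
print('cover L,R,bottom',f(c,[198,115],.052),f(c,[316,115],.052),f(c,[255,153],.052),'top',f(c,[255,75],.052))
print('ridge',f(c,[283,115],.064))
print('near corners',f(c,[91,150],.01),f(c,[82,76],.01))
g=cv2.cvtColor(cv2.imread("pics/w4.png"),cv2.COLOR_BGR2GRAY)
for v in(108,112,115,118):print(v,g[v,76:124:1].tolist())
for v in(108,115,122):print(v,g[v,160:202].tolist())
E
```

```text
vials [[ 0.646 -0.234  0.058]
 [ 0.615 -0.215  0.058]] [[ 0.644 -0.233  0.058]]
cover L,R,bottom [47.   1.4 52. ] [135.    1.1  52. ] [ 89.4 -27.4  52. ] top [89.6 29.2 52. ]
ridge [109.3   2.   64. ]
near corners [-59.8 -32.   10. ] [-57.2  31.2  10. ]
108 [50, 190, 255, 255, 255, 255, 255, 255, 255, 255, 255, 255, 255, 255, 169, 117, 9, 9, 92, 244, 175, 164, 150, 183, 188, 178, 173, 255, 255, 255, 255, 255, 255, 255, 255, 255, 255, 255, 255, 255, 255, 255, 255, 255, 255, 255, 255, 255]
112 [50, 62, 244, 255, 255, 255, 255, 255, 255, 255, 255, 255, 255, 255, 183, 0, 69, 255, 255, 15, 30, 212, 255, 179, 220, 247, 242, 238, 196, 225, 248, 243, 238, 183, 255, 255, 224, 255, 255, 255, 255, 255, 255, 255, 255, 255, 255, 255]
115 [57, 35, 128, 255, 255, 255, 255, 255, 255, 255, 255, 255, 255, 255, 215, 0, 69, 255, 255, 0, 44, 237, 255, 23, 149, 222, 247, 206, 255, 252, 246, 240, 247, 212, 239, 255, 237, 236, 255, 255, 255, 255, 255, 255, 255, 255, 255, 255]
118 [62, 45, 68, 243, 255, 255, 255, 255, 255, 255, 255, 255, 255, 255, 255, 140, 23, 222, 255, 34, 9, 134, 255, 177, 124, 206, 255, 229, 246, 255, 237, 246, 253, 212, 203, 240, 234, 209, 255, 255, 255, 255, 255, 255, 255, 255, 255, 255]
108 [255, 255, 255, 255, 255, 255, 255, 255, 250, 248, 249, 240, 247, 247, 250, 244, 245, 243, 246, 251, 236, 255, 255, 255, 255, 169, 178, 181, 184, 181, 181, 179, 180, 185, 206, 205, 207, 146, 127, 132, 134, 137]
115 [255, 255, 255, 255, 255, 255, 255, 255, 255, 255, 251, 251, 174, 253, 249, 247, 243, 244, 243, 247, 231, 255, 255, 255, 255, 174, 178, 182, 185, 182, 184, 178, 180, 175, 199, 205, 205, 212, 138, 135, 140, 142]
122 [255, 255, 255, 255, 255, 255, 255, 255, 255, 255, 255, 247, 252, 248, 249, 248, 247, 244, 243, 245, 247, 234, 255, 255, 255, 255, 169, 178, 181, 182, 181, 180, 180, 175, 189, 207, 205, 211, 162, 134, 140, 141]
```

```bash
python3 - <<'E'
from h import *
c=np.load("w4.npy",allow_pickle=True)[0]
o=np.array([.5232,-.0510,0]);r=R.from_euler('z',7,degrees=True)
f=lambda uv,z:(r.inv().apply(cast(c,uv,z)-o)*1000).round(1)[0]
print('block',f([78,115],.034),f([90.3,115],.034),'spring',f([113,115],.031),f([114.5,115],.027))
for z in(.048,):print('lip',[f(p,z) for p in([168,108],[170.5,115],[171,122])])
w=cv2.imread("pics/w4.png");g=cv2.cvtColor(w,cv2.COLOR_BGR2GRAY)
for v in(78,82,86,140,145,148):
    k=np.where(g[v,60:130]>110)[0][0]+60;print('near',v,k,f([k-.5,v],.01))
a=cv2.resize(w[68:160,70:210],None,fx=5.7,fy=5.7,interpolation=cv2.INTER_LANCZOS4);a=(255*(a/255.)**2.5).astype(np.uint8);cv2.imwrite("pics/c4.png",a)
E
```

```text
block [-52.7   0.5  34. ] [-42.8   0.5  34. ] spring [-25.9   0.2  31. ] [-26.5  -0.   27. ]
lip [array([23.9,  6.3, 48. ]), array([25.4,  1.2, 48. ]), array([25.3, -4. , 48. ])]
near 78 79 [-60.4  29.6  10. ]
near 82 79 [-61.   26.4  10. ]
near 86 80 [-60.7  23.2  10. ]
near 140 83 [-66.  -22.9  10. ]
near 145 90 [-60.4 -27.5  10. ]
near 148 91 [-59.9 -30.2  10. ]
```

View pics/c4.png

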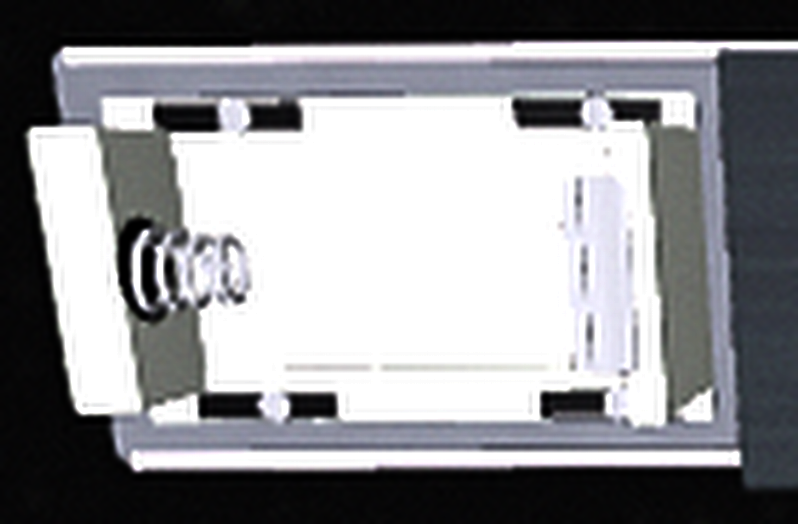

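The crop shows the white block at left with its top at cols 30–140 and the spring tip at (248,268). The lip's near edge is at about col 580, and the cover's front edge is at col 730. I'll pivot the cell in the pads by pressing the overhanging plus end on the fixed pack's cover edge.

Call:
apply_moves(steps=[0,0.6,-3,0,0,0.6,-6,0,0,0.6,-8,0,0,0.6,-8,0])

```text
clock: 6.38
position: [0.6139, -0.0878, 0.0612]
ee_rot: [-0.005, 0.663, 0.748, -0.002]
contact_force: [-0.9, 0.2, -1.5]
width: 0.0334
gripper_force: 25.7
```

Call:
apply_moves(steps=[0,0,-0.4,0,0,0,-0.8,0,0,0,-1.0,0,0,0,-1.0,0])

```text
clock: 6.72
position: [0.6194, -0.0893, 0.0589]
ee_rot: [0.002, 0.663, 0.748, 0.001]
contact_force: [-0.9, -0.3, 4.3]
width: 0.033
gripper_force: 26.2
```

Call:
apply_moves(steps=[0,0,-0.3,0,0,0,-0.6,0,0,0,-0.8,0,0,0,-0.8,0])

```text
clock: 7.05
position: [0.6214, -0.0915, 0.0527]
ee_rot: [0.005, 0.663, 0.749, 0.001]
contact_force: [-0.5, -5.1, 8.9]
width: 0.0329
gripper_force: 27.8
```

```bash
python3 - <<'E'
from rig import *
from h import *
s=get_state();print(s['position'],s['contact_force'],s['moment'],s['ee_rot'])
im=get_image("scene");cv2.imwrite("pics/s5.png",im[:,:,::-1])
E
```

```text
[ 0.62135775 -0.09152832  0.05269594] [-0.48720172 -5.06399725  8.87777259] [-0.63130169  0.16225666  0.03581434] [0.00514526 0.66285856 0.74872655 0.00078599]
```

Call:
apply_moves(steps=[0,0.1,-0.3,0,0,0.1,-0.6,0,0,0.1,-0.9,0,0,0.1,-1.1,0,0,0.1,-1.1,0])

```text
clock: 7.52
position: [0.6226, -0.092, 0.0423]
ee_rot: [0.007, 0.663, 0.749, 0.001]
contact_force: [0.6, -8.6, 9.0]
width: 0.0332
gripper_force: 31.8
```

```bash
python3 - <<'E'
from rig import *
from h import *
s=get_state();print(s['position'],s['contact_force'],s['moment'],s['ee_rot'])
im=get_image("scene");cv2.imwrite("pics/s5.png",im[:,:,::-1]);c=calibration("scene");u,v=proj(c,s['position'])[0].astype(int);print(u,v)
w=get_image("wrist")
a=cv2.resize(im[v-50:v+50,u-65:u+65,::-1],(585,450),interpolation=cv2.INTER_CUBIC);b=w[150:384,180:340,::-1]
b=cv2.resize(b,(210,307));
k=np.zeros((450,800,3),np.uint8);k[:,:585]=a;k[:307,590:]=b;cv2.imwrite("pics/c5.png",k)
E
```

```text
[ 0.62260521 -0.09201291  0.04232121] [ 0.57397847 -8.59888251  9.01815164] [-1.12872721  0.033496    0.03644985] [0.00693367 0.66274673 0.74881109 0.00080208]
280 173
```

View pics/c5.png

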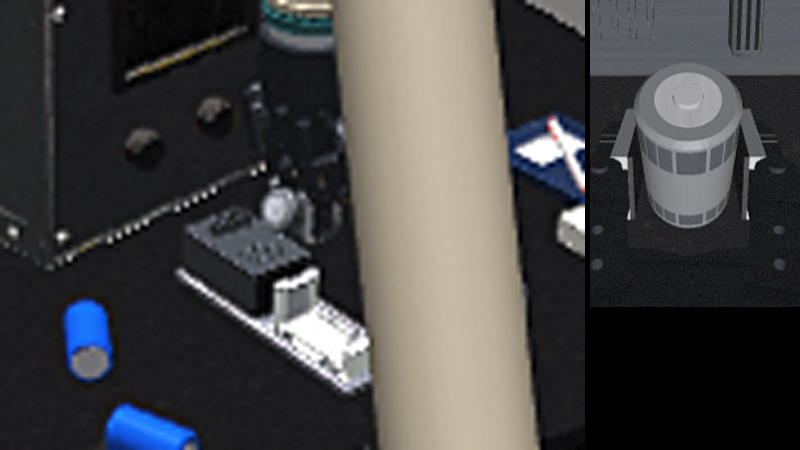

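The right inset shows the cell clearly tilted, with its plus face and nub at (688,90) turned up towards the camera. I'll solve for the tilt from the nub pixel.

```bash
cat >> h.py <<'E'
def tiltsolve(s,c,vn,vf,dz=.010):
    """rows of nub tip centre and of upper flat rim -> tilt and offset of cell middle along the axis from grip"""
    from scipy.optimize import least_squares
    T=rot(s['ee_rot']);p=np.array(s['position'])
    def pt(a,b,t): # a along cell from grip, b perpendicular (up)
        x=a*np.cos(t)-b*np.sin(t);z=a*np.sin(t)+b*np.cos(t)
        return p+T.apply([x,0,-(z+dz)])
    f=lambda q:[proj(c,pt(.03075+q[1],0,q[0]))[0,1]-vn,proj(c,pt(-.0295+q[1],.0165,q[0]))[0,1]-vf]
    r=least_squares(f,[.7,0],x_scale=[1,.01]);return np.degrees(r.x[0]),r.x[1]*1000
E
python3 - <<'E'
from rig import *
from h import *
s=get_state();c=calibration("wrist")
for dz in(.008,.010,.012):print([tiltsolve(s,c,vn,vf,dz) for vn,vf in((218.6,321),(217,322),(220,320))])
# reference: w4 (before tilting)
E
```

```text
[(np.float64(24.375513764473897), np.float64(-4.827713596700316)), (np.float64(22.90189043115017), np.float64(-4.532853066298836)), (np.float64(25.72226243099559), np.float64(-5.051897384316863))]
[(np.float64(25.692450756661888), np.float64(-3.0081867832360585)), (np.float64(24.25872373931569), np.float64(-2.778111412456617)), (np.float64(27.00693415530341), np.float64(-3.166841782780492))]
[(np.float64(27.039836879670432), np.float64(-1.058588279833811)), (np.float64(25.642573617439435), np.float64(-0.9015417146051456)), (np.float64(28.32516562473756), np.float64(-1.14285118250179))]
```

```bash
cat >> h.py <<'E'
def fit3(s,c,vn,vf,w):
    from scipy.optimize import least_squares
    T=rot(s['ee_rot']);p=np.array(s['position'])
    def pt(a,b,t,dz,y=0): return p+T.apply([a*np.cos(t)-b*np.sin(t),y,-(a*np.sin(t)+b*np.cos(t)+dz)])
    def f(q):
        t,o,dz=q
        W=[proj(c,pt(.028+o,0.003,t,dz,y))[0,0] for y in(-.017,.017)]
        return [proj(c,pt(.03075+o,0,t,dz))[0,1]-vn,proj(c,pt(-.0295+o,.0165,t,dz))[0,1]-vf,abs(W[1]-W[0])-w]
    r=least_squares(f,[.5,0,.01],x_scale=[1,.01,.01]);return np.round([np.degrees(r.x[0]),r.x[1]*1000,r.x[2]*1000,r.cost],2)
E
python3 - <<'E'
from rig import *
from h import *
s=get_state();c=calibration("wrist")
c4=np.load("w4.npy",allow_pickle=True)[0]
s4=dict(position=[ 0.61845298,-0.09843851,0.14583376],ee_rot=[.001,.664,.748,0])
g4=cv2.cvtColor(cv2.imread("pics/w4.png"),cv2.COLOR_BGR2GRAY).astype(int)
w=cv2.cvtColor(get_image("wrist"),cv2.COLOR_RGB2GRAY).astype(int)
for n,g in(("w4",g4),("now",w)):
    print(n,"col255 rows185-335",g[185:335,255].tolist())
    for v in(205,215,225,232,240):k=np.where(g[v,205:305]>75)[0]+205;print(v,k.min(),k.max(),end=';')
    print()
print(fit3(s4,c4,196,323,72.5),fit3(s,c,218.6,321,81.5))
E
```

```text
w4 col255 rows185-335 [57, 65, 59, 60, 85, 97, 126, 143, 147, 146, 146, 130, 228, 250, 247, 249, 224, 161, 135, 141, 129, 248, 193, 83, 101, 91, 187, 203, 195, 194, 197, 193, 212, 223, 230, 206, 152, 136, 139, 140, 138, 144, 139, 141, 137, 141, 139, 139, 136, 144, 142, 142, 140, 138, 139, 140, 141, 138, 140, 140, 141, 137, 136, 128, 215, 227, 223, 220, 222, 222, 220, 219, 221, 220, 221, 220, 221, 220, 220, 221, 220, 220, 220, 219, 219, 219, 221, 218, 218, 218, 218, 219, 218, 218, 218, 219, 219, 218, 218, 216, 217, 218, 217, 217, 217, 215, 216, 216, 217, 215, 218, 215, 214, 218, 217, 216, 216, 215, 216, 215, 214, 216, 220, 191, 145, 136, 136, 138, 140, 140, 141, 135, 140, 135, 138, 139, 132, 139, 134, 126, 201, 219, 213, 215, 175, 199, 252, 255, 255, 255]
205 218 291;215 219 291;225 219 290;232 208 301;240 205 304;
now col255 rows185-335 [97, 96, 96, 99, 94, 96, 97, 99, 94, 96, 91, 92, 92, 112, 116, 111, 110, 115, 116, 107, 141, 160, 161, 162, 161, 163, 161, 162, 165, 163, 164, 165, 162, 161, 164, 165, 166, 163, 163, 164, 162, 162, 167, 163, 160, 183, 193, 192, 189, 166, 161, 161, 160, 162, 160, 158, 160, 163, 159, 162, 162, 177, 133, 107, 113, 114, 112, 113, 113, 114, 109, 113, 135, 180, 187, 183, 181, 183, 186, 165, 150, 128, 97, 93, 91, 91, 95, 94, 95, 91, 92, 94, 93, 96, 93, 96, 90, 88, 124, 143, 146, 143, 143, 145, 144, 144, 145, 141, 144, 145, 143, 141, 143, 140, 142, 144, 140, 144, 143, 143, 146, 139, 140, 142, 143, 144, 145, 145, 153, 112, 94, 93, 90, 92, 90, 87, 112, 149, 105, 34, 38, 37, 37, 38, 33, 30, 42, 39, 37, 41]
205 205 304;215 221 288;225 214 294;232 214 295;240 205 303;
[ 2.19 -2.1   1.88  0.  ] [25.82 -2.83 10.19  0.  ]
```

```bash
cat >> h.py <<'E'
from scipy.optimize import least_squares
def _pt(s,a,b,t,dz):
    T=rot(s['ee_rot']);return np.array(s['position'])+T.apply([a*np.cos(t)-b*np.sin(t),0,-(a*np.sin(t)+b*np.cos(t)+dz)])
def marks(s,c,rows,t=0,dz=.0092):
    return [least_squares(lambda a:proj(c,_pt(s,a[0],.017,t,dz))[0,1]-v,[0.],x_scale=.01).x[0] for v in rows]
def fitm(s,c,A,rows,dzfix=None):
    f=lambda q:[proj(c,_pt(s,a+q[1],.017,q[0],q[2] if dzfix is None else dzfix))[0,1]-v for a,v in zip(A,rows)]
    r=least_squares(f,[.5,0,.01],x_scale=[1,.01,.01]);return np.round([np.degrees(r.x[0]),r.x[1]*1000,r.x[2]*1000],2),np.round(r.fun,1)
E
python3 - <<'E'
from rig import *
from h import *
s=get_state();c=calibration("wrist")
c4=np.load("w4.npy",allow_pickle=True)[0]
s4=dict(position=[ 0.61845298,-0.09843851,0.14583376],ee_rot=[.001,.664,.748,0])
for t0 in(0,):
  A=marks(s4,c4,[220.5,248.5,308.5,324.5],t0);print(np.round(A,4))
  now=[266.5,282.5,313,320.5]
  print(fitm(s,c,A,now));print([fitm(s,c,A,now,d) for d in(.009,.013,.017)])
E
```

```text
[ 0.0259  0.0133 -0.0166 -0.0253]
(array([26.18, -9.43,  7.86]), array([ 0., -0.,  0., -0.]))
[(array([26.59, -7.97, 10.  ]), array([-0. ,  0. ,  0.1, -0.1])), (array([28.1 , -2.57, 10.  ]), array([-0.1,  0.1,  0.1, -0.1])), (array([29.72,  3.48, 10.  ]), array([-0.2,  0.3,  0.2, -0.2]))]
```

Call:
apply_moves(steps=[0,-0.5,0,0,0,-0.5,-0.3,0,0,-0.5,-0.6,0,0,-0.5,-0.9,0,0,-0.5,-1.1,0,0,-0.5,-1.1,0])

```text
clock: 8.17
position: [0.6218, -0.0959, 0.0307]
ee_rot: [0.005, 0.663, 0.749, 0.001]
contact_force: [-0.1, -7.2, 8.7]
width: 0.0331
gripper_force: 36.2
```

```bash
cat > look.py <<'E'
from rig import *
from h import *
s=get_state();c=calibration("wrist");im=get_image("wrist");cv2.imwrite("pics/w_%05.2f.png"%s['clock'],im[:,:,::-1])
o=np.array([.5232,-.0510,0]);r=R.from_euler('z',7.2,degrees=True)
print('pack xyz mm',(r.inv().apply(s['position']-o)*1000).round(1),'F(pack)',r.inv().apply(s['contact_force']).round(1),'q',s['ee_rot'].round(4),'clk',s['clock'].round(2))
g=cv2.cvtColor(im,cv2.COLOR_RGB2GRAY).astype(int);u=int(round(proj(c,s['position'])[0,0]))
col=np.median(g[:,u-1:u+6],axis=1).astype(int);d=np.abs(col[2:]-col[:-2]);
k=[i+1 for i in range(185,345) if d[i]>=14 and d[i]==d[max(0,i-2):i+3].max()];print([(i,col[i-2],col[i+2]) for i in k])
E
python3 look.py
```

```text
Traceback (most recent call last):
  File "look.py", line 5, in <module>
    print('pack xyz mm',(r.inv().apply(s['position']-o)*1000).round(1),'F(pack)',r.inv().apply(s['contact_force']).round(1),'q',s['ee_rot'].round(4),'clk',s['clock'].round(2))
                                                                                                                                                           ^^^^^^^^^^^^^^^^
AttributeError: 'float' object has no attribute 'round'
```

```bash
sed -i "s/s\['clock'\].round(2)/round(float(s['clock']),2)/" look.py; python3 look.py
```

```text
pack xyz mm [ 92.2 -56.9  30.7] F(pack) [-1.8 -7.1  8.4] q [0.0055 0.6629 0.7487 0.0009] clk 8.22
[(208, np.int64(85), np.int64(127)), (218, np.int64(124), np.int64(175)), (269, np.int64(173), np.int64(123)), (282, np.int64(124), np.int64(149)), (289, np.int64(153), np.int64(80)), (296, np.int64(81), np.int64(122)), (309, np.int64(122), np.int64(78)), (313, np.int64(78), np.int64(26))]
```

```bash
python3 - <<'E'
from rig import *
from h import *
s=get_state();c=calibration("wrist");A=[.0259,.0133,-.0166,-.0253]
for d in(None,.009,.013,.017,.021):print(fitm(s,c,A,[289,296,309,312.3],d))
E
```

```text
(array([ 39.75, -26.25,   6.7 ]), array([ 0. , -0. ,  0.1, -0.1]))
(array([ 40.29, -20.76,  10.  ]), array([-0. , -0. ,  0.1, -0.1]))
(array([ 41.31, -10.1 ,  10.  ]), array([-0.1,  0.1,  0.1, -0.1]))
(array([42.48,  2.65, 10.  ]), array([-0.1,  0.2,  0.2, -0.2]))
(array([43.95, 19.3 , 10.  ]), array([-0.3,  0.4,  0.2, -0.3]))
```

Call:
apply_moves(steps=[0,-0.5,2,0,0,-0.5,6,0,0,-0.5,9,0,0,-0.5,9,0])

```text
clock: 8.6
position: [0.6234, -0.0991, 0.125]
ee_rot: [0.007, 0.663, 0.748, 0.004]
contact_force: [0.9, 0.6, -0.7]
width: 0.0327
gripper_force: 35.0
```

Call:
apply_moves(steps=[-10,5,0,-90,-10,5,0,-90,-10,5,0,-90,-10,5,0,-90,-10,5,0,-90,-10,5,0,-90,-10,5,0,-90,-10,5,0,-90])

```text
clock: 9.27
position: [0.5184, -0.0477, 0.1172]
ee_rot: [0.001, 0.942, 0.336, 0.001]
contact_force: [-1.1, -1.3, -2.4]
width: 0.033
gripper_force: 35.0
```

Call:
apply_moves(steps=[0,0,0,-33,0,0,0,-33,0,0,0,-33,0,0,0,-33,0,0,0,-33,0,0,0,-33])

```text
clock: 9.77
position: [0.5184, -0.0477, 0.117]
ee_rot: [0.0, 0.998, 0.057, 0.001]
contact_force: [0.0, -0.1, -1.6]
width: 0.033
gripper_force: 34.9
```

```bash
python3 look.py; python3 -c "
from rig import *
s=get_state();print(s['position'],s['width'],s['gripper_force'])"
```

```text
pack xyz mm [ -4.4   3.9 117. ] F(pack) [-0.  -0.1 -1.6] q [3.000e-04 9.984e-01 5.710e-02 9.000e-04] clk 9.77
[(206, np.int64(255), np.int64(186)), (216, np.int64(185), np.int64(240)), (268, np.int64(238), np.int64(183)), (281, np.int64(182), np.int64(209)), (287, np.int64(210), np.int64(122)), (296, np.int64(126), np.int64(175)), (310, np.int64(175), np.int64(121)), (314, np.int64(121), np.int64(53)), (339, np.int64(57), np.int64(117)), (344, np.int64(116), np.int64(48))]
[ 0.51832551 -0.04774429  0.11689906] 0.03287248698857619 34.943193197250366
```

Call:
apply_moves(steps=[0.1,-0.3,-3,0.7,0.1,-0.3,-6,0.7,0.1,-0.3,-7,0.7,0.1,-0.3,-7,0.7,0.1,-0.3,-7,0.7])

```text
clock: 10.23
position: [0.5191, -0.0508, 0.0465]
ee_rot: [-0.0, 0.998, 0.064, -0.0]
contact_force: [0.5, -0.1, -1.5]
width: 0.0328
gripper_force: 34.9
```

Call:
apply_moves(steps=[0,0,-0.5,0,0,0,-1.0,0,0,0,-1.4,0,0,0,-1.4,0])

```text
clock: 10.57
position: [0.5187, -0.0508, 0.0321]
ee_rot: [-0.0, 0.998, 0.064, -0.0]
contact_force: [-0.8, -0.6, -2.2]
width: 0.0329
gripper_force: 34.9
```

```bash
python3 look.py
```

```text
pack xyz mm [-4.4  0.8 32.1] F(pack) [-0.9 -0.5 -2.2] q [-0.00e+00  9.98e-01  6.37e-02 -2.00e-04] clk 10.57
[(188, np.int64(255), np.int64(255)), (190, np.int64(255), np.int64(255)), (202, np.int64(255), np.int64(252)), (205, np.int64(222), np.int64(177)), (216, np.int64(198), np.int64(254)), (268, np.int64(252), np.int64(199)), (280, np.int64(198), np.int64(225)), (281, np.int64(196), np.int64(224)), (288, np.int64(223), np.int64(138)), (296, np.int64(139), np.int64(189)), (310, np.int64(189), np.int64(127)), (313, np.int64(133), np.int64(255)), (328, np.int64(255), np.int64(59))]
```

Call:
apply_moves(steps=[-0.2,0,0,0,-0.4,-0.05,0,0,-0.5,-0.05,0,0,-0.5,-0.05,0,0])

```text
clock: 10.95
position: [0.5152, -0.0516, 0.033]
ee_rot: [0.0, 0.998, 0.063, 0.002]
contact_force: [2.8, 0.5, -0.2]
width: 0.0331
gripper_force: 34.9
```

Call:
apply_moves(steps=[0,0,-0.2,0,0,0,-0.4,0,0,0,-0.5,0,0,0,-0.5,0])

```text
clock: 11.28
position: [0.5171, -0.0518, 0.0285]
ee_rot: [0.001, 0.998, 0.063, 0.003]
contact_force: [5.1, 0.3, 2.7]
width: 0.0332
gripper_force: 35.5
```

```bash
python3 look.py
```

```text
pack xyz mm [-6.2 -0.  28.5] F(pack) [ 5.1 -0.3  2.7] q [7.00e-04 9.98e-01 6.34e-02 3.10e-03] clk 11.28
[(186, np.int64(255), np.int64(249)), (202, np.int64(254), np.int64(255)), (205, np.int64(255), np.int64(171)), (216, np.int64(191), np.int64(246)), (267, np.int64(244), np.int64(189)), (280, np.int64(191), np.int64(217)), (287, np.int64(219), np.int64(129)), (296, np.int64(130), np.int64(183)), (310, np.int64(184), np.int64(129)), (315, np.int64(159), np.int64(255)), (331, np.int64(255), np.int64(56))]
```

Call:
apply_moves(steps=[-0.1,0,-0.2,0,-0.2,0,-0.3,0,-0.3,-0.05,-0.4,0,-0.3,-0.05,-0.4,0])

```text
clock: 11.67
position: [0.5167, -0.0521, 0.0266]
ee_rot: [0.001, 0.998, 0.063, 0.006]
contact_force: [6.7, 4.2, 16.1]
width: 0.033
gripper_force: 36.5
```

```bash
python3 look.py
```

```text
pack xyz mm [-6.5 -0.3 26.6] F(pack) [ 7.1  3.3 16.1] q [8.00e-04 9.98e-01 6.28e-02 6.10e-03] clk 11.67
[(186, np.int64(255), np.int64(248)), (200, np.int64(251), np.int64(237)), (202, np.int64(253), np.int64(253)), (206, np.int64(253), np.int64(190)), (216, np.int64(191), np.int64(246)), (267, np.int64(244), np.int64(189)), (280, np.int64(190), np.int64(217)), (287, np.int64(221), np.int64(130)), (295, np.int64(134), np.int64(184)), (310, np.int64(181), np.int64(127)), (318, np.int64(190), np.int64(255)), (334, np.int64(255), np.int64(58))]
```

```bash
cat > mom.py <<'E'
from rig import *
from h import *
s=get_state();r=R.from_euler('z',7.2,degrees=True)
F=r.inv().apply(s['contact_force']-np.array([0,0,-1.6]));M=r.inv().apply(s['moment'])
H=.168;Mt=M-np.array([H*F[1],-H*F[0],0])
print('F',F.round(1),'M_tcp Nmm',(Mt*1000).round(0),'raw M',M.round(3),'effective x-lever of Fz (mm)',((-Mt[1]*1000)/F[2]).round(1))
E
python3 mom.py
```

```text
F [ 7.4  2.8 17.8] M_tcp Nmm [ 63. 323. -43.] raw M [ 0.533 -0.917 -0.043] effective x-lever of Fz (mm) -18.2
```

Call:
apply_moves(steps=[-0.1,0,-0.2,0,-0.1,0,-0.3,0,-0.1,0,-0.4,0,-0.1,0,-0.4,0], jaw=255, newtons=20)

```text
clock: 12.05
position: [0.5168, -0.0521, 0.025]
ee_rot: [0.001, 0.998, 0.063, 0.007]
contact_force: [3.0, 5.6, 33.3]
width: 0.0329
gripper_force: 38.3
```

```bash
python3 look.py; python3 mom.py
```

```text
pack xyz mm [-6.5 -0.3 25. ] F(pack) [ 3.7  5.2 33.3] q [0.0011 0.998  0.063  0.0075] clk 12.05
[(187, np.int64(255), np.int64(244)), (204, np.int64(251), np.int64(252)), (208, np.int64(252), np.int64(189)), (216, np.int64(186), np.int64(241)), (266, np.int64(241), np.int64(186)), (279, np.int64(187), np.int64(216)), (286, np.int64(219), np.int64(128)), (295, np.int64(132), np.int64(183)), (312, np.int64(184), np.int64(127)), (320, np.int64(194), np.int64(255)), (337, np.int64(255), np.int64(51))]
F [ 3.9  4.4 35.7] M_tcp Nmm [118. 260. -37.] raw M [ 0.864 -0.402 -0.037] effective x-lever of Fz (mm) -7.3
```

```bash
cat > tl.py <<'E'
import sys
from rig import *
from h import *
s=get_state();c=calibration("wrist");A=[.0259,.0133,-.0166,-.0253]
v=[float(x) for x in sys.argv[1:]]
for d in(.014,.018,.022):print(d,fitm(s,c,A[:len(v)],v,d))
E
python3 tl.py 286 295 312; python3 tl.py 286 295 312 316
```

```text
0.014 (array([38.5 , -4.02, 10.  ]), array([-0.1,  0.1, -0. ]))
0.018 (array([39.91,  7.05, 10.  ]), array([-0.2,  0.3, -0.1]))
0.022 (array([41.65, 21.5 , 10.  ]), array([-0.3,  0.5, -0.1]))
0.014 (array([38.44, -4.08, 10.  ]), array([-0.1,  0.1,  0. , -0.1]))
0.018 (array([39.78,  6.79, 10.  ]), array([-0.2,  0.3,  0.1, -0.1]))
0.022 (array([41.4 , 20.68, 10.  ]), array([-0.4,  0.5,  0.1, -0.2]))
```

Call:
apply_moves(steps=[0.2,0.1,0.5,0,0.5,0.15,0.8,0,0.8,0.15,1.0,0,0.8,0.15,1.0,0])

```text
clock: 12.43
position: [0.5178, -0.0504, 0.0293]
ee_rot: [0.0, 0.998, 0.064, -0.0]
contact_force: [2.1, 0.3, 2.9]
width: 0.0329
gripper_force: 35.3
```

```bash
python3 look.py; python3 mom.py
```

```text
pack xyz mm [-5.3  1.3 29.3] F(pack) [2.1 0.1 2.9] q [ 0.00e+00  9.98e-01  6.38e-02 -5.00e-04] clk 12.43
[(188, np.int64(255), np.int64(254)), (190, np.int64(255), np.int64(253)), (202, np.int64(255), np.int64(255)), (205, np.int64(221), np.int64(176)), (216, np.int64(193), np.int64(250)), (267, np.int64(248), np.int64(194)), (279, np.int64(194), np.int64(223)), (286, np.int64(223), np.int64(133)), (287, np.int64(227), np.int64(137)), (296, np.int64(135), np.int64(189)), (311, np.int64(189), np.int64(134)), (315, np.int64(134), np.int64(255)), (331, np.int64(255), np.int64(59))]
F [3.1 0.8 3.8] M_tcp Nmm [-164.  184.   39.] raw M [-0.037 -0.337  0.039] effective x-lever of Fz (mm) -48.8
```

Call:
apply_moves(steps=[0.1,0,0.05,0,0.15,0,0.05,0,0.15,0,0.05,0])

```text
clock: 12.73
position: [0.5184, -0.0502, 0.0292]
ee_rot: [-0.0, 0.998, 0.064, -0.001]
contact_force: [1.0, 0.2, 1.1]
width: 0.033
gripper_force: 35.3
```

Call:
apply_moves(steps=[0,0,0,0,0,0,0,0,0,0,0,0,0,0,0,0,0,0,0,0], jaw=100)

```text
clock: 13.15
position: [0.5191, -0.0503, 0.0297]
ee_rot: [-0.0, 0.998, 0.064, -0.0]
contact_force: [-0.3, 0.7, -0.3]
width: 0.0517
gripper_force: 0.0
```

```bash
python3 look.py; python3 mom.py
```

```text
pack xyz mm [-4.   1.2 29.7] F(pack) [-0.2  0.8 -0.3] q [-0.00e+00  9.98e-01  6.37e-02 -3.00e-04] clk 13.15
[(191, np.int64(255), np.int64(253)), (205, np.int64(254), np.int64(173)), (216, np.int64(191), np.int64(247)), (267, np.int64(246), np.int64(190)), (279, np.int64(191), np.int64(220)), (287, np.int64(219), np.int64(135)), (296, np.int64(134), np.int64(186)), (311, np.int64(186), np.int64(132)), (314, np.int64(136), np.int64(103)), (317, np.int64(186), np.int64(255)), (332, np.int64(255), np.int64(58))]
F [-0.3  0.3  1.4] M_tcp Nmm [-35. -98. -70.] raw M [ 0.02  -0.045 -0.07 ] effective x-lever of Fz (mm) 68.2
```

Call:
apply_moves(steps=[0,0,0.6,0,0.4,0.05,1.2,0,0.8,0.05,1.2,0,0.8,0.05,1.2,0,0.8,0.05,1.2,0])

```text
clock: 13.62
position: [0.5281, -0.0499, 0.0421]
ee_rot: [0.0, 0.998, 0.064, 0.0]
contact_force: [-0.4, -0.1, 0.6]
width: 0.0522
gripper_force: 0.0
```

Call:
apply_moves(steps=[0,0,0,0,0,0,0,0,0,0,0,0,0,0,0,0,0,0,0,0], jaw=255, newtons=20)

```text
clock: 14.03
position: [0.5272, -0.0497, 0.0417]
ee_rot: [-0.0, 0.998, 0.064, -0.0]
contact_force: [-0.8, 1.0, -0.2]
width: 0.0331
gripper_force: 23.8
```

```bash
python3 look.py; python3 mom.py
```

```text
pack xyz mm [ 4.1  0.7 41.7] F(pack) [-0.7  1.1 -0.2] q [-1.00e-04  9.98e-01  6.36e-02 -3.00e-04] clk 14.03
[(193, np.int64(208), np.int64(255)), (213, np.int64(255), np.int64(204)), (222, np.int64(201), np.int64(255)), (268, np.int64(254), np.int64(199)), (279, np.int64(201), np.int64(230)), (280, np.int64(200), np.int64(229)), (286, np.int64(233), np.int64(142)), (294, np.int64(143), np.int64(197)), (308, np.int64(195), np.int64(139)), (314, np.int64(169), np.int64(255)), (328, np.int64(255), np.int64(63))]
F [-0.   0.2  2.4] M_tcp Nmm [ 13.  69. -29.] raw M [ 0.053  0.076 -0.029] effective x-lever of Fz (mm) -29.2
```

Call:
apply_moves(steps=[-0.2,0,-0.1,0,-0.4,-0.05,-0.2,0,-0.5,-0.05,-0.3,0,-0.5,-0.05,-0.3,0])

```text
clock: 14.42
position: [0.5253, -0.0506, 0.0401]
ee_rot: [0.001, 0.998, 0.063, 0.003]
contact_force: [4.5, 2.2, 4.7]
width: 0.0334
gripper_force: 24.3
```

```bash
python3 look.py; python3 mom.py
```

```text
pack xyz mm [ 2.1  0.1 40.1] F(pack) [4.7 1.6 4.7] q [6.00e-04 9.98e-01 6.33e-02 3.20e-03] clk 14.42
[(189, np.int64(208), np.int64(255)), (209, np.int64(255), np.int64(252)), (213, np.int64(252), np.int64(199)), (222, np.int64(200), np.int64(255)), (268, np.int64(253), np.int64(199)), (279, np.int64(199), np.int64(228)), (286, np.int64(233), np.int64(144)), (294, np.int64(143), np.int64(195)), (309, np.int64(195), np.int64(138)), (314, np.int64(163), np.int64(255)), (328, np.int64(255), np.int64(62))]
F [4.  1.1 6. ] M_tcp Nmm [ 18. 116. -43.] raw M [ 0.197 -0.557 -0.043] effective x-lever of Fz (mm) -19.3
```

Call:
apply_moves(steps=[-0.2,0,-0.1,0,-0.3,0,-0.2,0,-0.4,0,-0.3,0,-0.4,0,-0.3,0])

```text
clock: 14.8
position: [0.5241, -0.0509, 0.0384]
ee_rot: [0.001, 0.998, 0.063, 0.006]
contact_force: [6.8, 2.2, 8.6]
width: 0.0333
gripper_force: 24.3
```

```bash
python3 look.py; python3 mom.py
```

```text
pack xyz mm [ 0.9 -0.  38.4] F(pack) [7.  1.3 8.6] q [0.0011 0.998  0.0631 0.0061] clk 14.8
[(188, np.int64(206), np.int64(255)), (207, np.int64(255), np.int64(246)), (209, np.int64(255), np.int64(255)), (213, np.int64(255), np.int64(196)), (222, np.int64(197), np.int64(252)), (267, np.int64(252), np.int64(197)), (278, np.int64(196), np.int64(229)), (284, np.int64(231), np.int64(140)), (294, np.int64(144), np.int64(195)), (310, np.int64(195), np.int64(140)), (314, np.int64(140), np.int64(255)), (330, np.int64(255), np.int64(62))]
F [ 6.8  1.4 10.9] M_tcp Nmm [ 34. 216. -79.] raw M [ 0.275 -0.919 -0.079] effective x-lever of Fz (mm) -19.9
```

Call:
apply_moves(steps=[-0.1,0.05,-0.2,0,-0.15,0.05,-0.3,0,-0.15,0.05,-0.4,0,-0.15,0.05,-0.4,0])

```text
clock: 15.18
position: [0.525, -0.0508, 0.0353]
ee_rot: [0.002, 0.998, 0.063, 0.008]
contact_force: [8.7, 3.1, 11.7]
width: 0.033
gripper_force: 24.4
```

```bash
python3 look.py; python3 mom.py
```

```text
pack xyz mm [ 1.8 -0.  35.3] F(pack) [ 9.1  2.  11.7] q [0.0016 0.998  0.063  0.0085] clk 15.18
[(191, np.int64(207), np.int64(255)), (211, np.int64(255), np.int64(239)), (213, np.int64(255), np.int64(255)), (217, np.int64(255), np.int64(195)), (220, np.int64(198), np.int64(247)), (263, np.int64(245), np.int64(193)), (273, np.int64(192), np.int64(237)), (281, np.int64(233), np.int64(147)), (292, np.int64(149), np.int64(203)), (293, np.int64(145), np.int64(201)), (313, np.int64(201), np.int64(145)), (319, np.int64(144), np.int64(255)), (335, np.int64(255), np.int64(63))]
F [ 8.8  2.2 13.2] M_tcp Nmm [-81. 217. -47.] raw M [ 0.291 -1.268 -0.047] effective x-lever of Fz (mm) -16.4
```

Call:
apply_moves(steps=[0,0.05,-0.2,0,0,0.05,-0.4,0,0,0.05,-0.5,0,0,0.05,-0.5,0])

```text
clock: 15.57
position: [0.5264, -0.0506, 0.0311]
ee_rot: [0.002, 0.998, 0.063, 0.01]
contact_force: [9.4, 2.0, 15.5]
width: 0.0332
gripper_force: 24.6
```

```bash
python3 look.py; python3 mom.py; python3 tl.py 281 292.5 313 | head -1
```

```text
pack xyz mm [ 3.2  0.  31.1] F(pack) [ 9.6  0.8 15.5] q [0.002  0.998  0.063  0.0099] clk 15.57
[(197, np.int64(208), np.int64(255)), (204, np.int64(255), np.int64(255)), (206, np.int64(255), np.int64(255)), (218, np.int64(255), np.int64(254)), (220, np.int64(255), np.int64(255)), (224, np.int64(255), np.int64(241)), (240, np.int64(240), np.int64(255)), (241, np.int64(241), np.int64(255)), (244, np.int64(255), np.int64(238)), (257, np.int64(239), np.int64(185)), (267, np.int64(186), np.int64(247)), (275, np.int64(250), np.int64(147)), (290, np.int64(150), np.int64(209)), (317, np.int64(207), np.int64(148)), (327, np.int64(173), np.int64(255)), (342, np.int64(255), np.int64(58))]
F [ 9.2  1.2 16.7] M_tcp Nmm [ 53. 133.  18.] raw M [ 0.256 -1.417  0.018] effective x-lever of Fz (mm) -8.0
0.014 (array([35.58, -2.83, 10.  ]), array([ 0.1, -0.1,  0. ]))
```

```bash
sed -i 's/(.014,.018,.022)/(.009,.011,.013)/' tl.py; python3 tl.py 275 290 317 325
```

```text
0.009 (array([ 27.55, -11.91,  10.  ]), array([ 0.1, -0.3,  0.7, -0.5]))
0.011 (array([28.23, -9.13, 10.  ]), array([ 0.1, -0.2,  0.7, -0.5]))
0.013 (array([28.94, -6.2 , 10.  ]), array([ 0. , -0.2,  0.7, -0.6]))
```

```bash
python3 - <<'E'
from h import *
import glob
f=sorted(glob.glob("pics/w_*.png"))[-1];im=cv2.imread(f);print(f)
a=im[150:350,155:355];a=cv2.resize(a,(600,600),interpolation=cv2.INTER_CUBIC);a=(255*(a/255.)**2.2).astype(np.uint8);cv2.imwrite("pics/c6.png",a)
E
```

```text
pics/w_15.57.png
```

View pics/c6.png

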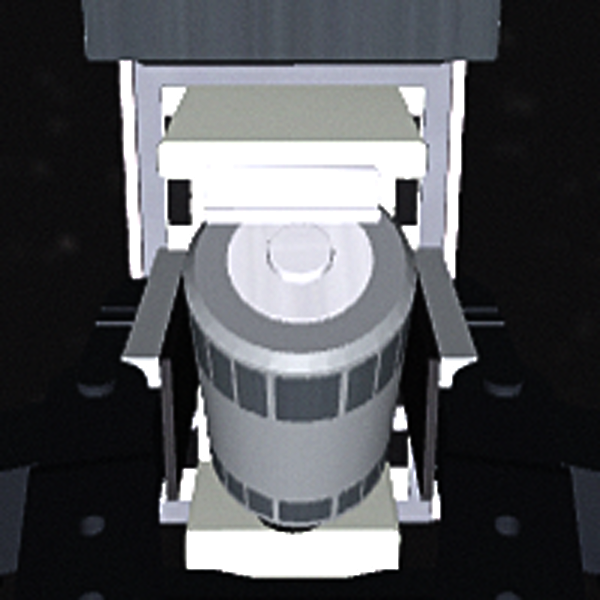

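The view shows the lip's edge at row 222 already covering the lower part of the plus face, with the nub at (300,250) just clear of it. The cell is about 1 mm to the right of the lip's centre (293). The turn-down is working, so I'll continue with a slight -x and +y correction.

Call:
apply_moves(steps=[-0.1,0.05,0,0,-0.1,0.1,-0.2,0,-0.1,0.1,-0.4,0,-0.1,0.1,-0.4,0])

```text
clock: 15.95
position: [0.5263, -0.0504, 0.028]
ee_rot: [0.003, 0.998, 0.063, 0.011]
contact_force: [9.2, 2.4, 20.6]
width: 0.0334
gripper_force: 25.3
```

```bash
python3 look.py; python3 mom.py
```

```text
pack xyz mm [ 3.2  0.2 28. ] F(pack) [ 9.5  1.2 20.6] q [0.0029 0.9979 0.0634 0.0109] clk 15.95
[(199, np.int64(208), np.int64(255)), (220, np.int64(255), np.int64(255)), (222, np.int64(255), np.int64(244)), (237, np.int64(237), np.int64(255)), (241, np.int64(255), np.int64(234)), (254, np.int64(236), np.int64(183)), (264, np.int64(180), np.int64(252)), (272, np.int64(249), np.int64(148)), (289, np.int64(151), np.int64(211)), (319, np.int64(210), np.int64(149)), (331, np.int64(116), np.int64(255)), (345, np.int64(255), np.int64(57))]
F [ 7.9 -0.5 22. ] M_tcp Nmm [ 26. -54.  -7.] raw M [-0.055 -1.376 -0.007] effective x-lever of Fz (mm) 2.4
```

Call:
apply_moves(steps=[0,0,0.3,0,0,0,0.5,0,-0.1,0,0.5,0,-0.2,0,0.5,0,-0.3,0,0.5,0,-0.3,0,0.5,0])

```text
clock: 16.5
position: [0.5204, -0.0496, 0.0302]
ee_rot: [0.002, 0.998, 0.063, 0.008]
contact_force: [10.2, 0.6, 3.8]
width: 0.0332
gripper_force: 23.9
```

```bash
python3 look.py; python3 mom.py
```

```text
pack xyz mm [-2.6  1.7 30.2] F(pack) [10.2 -0.7  3.8] q [0.0018 0.998  0.0633 0.0077] clk 16.5
[(206, np.int64(255), np.int64(255)), (208, np.int64(255), np.int64(255)), (212, np.int64(255), np.int64(214)), (238, np.int64(235), np.int64(255)), (241, np.int64(255), np.int64(232)), (254, np.int64(233), np.int64(179)), (264, np.int64(181), np.int64(251)), (273, np.int64(230), np.int64(147)), (289, np.int64(149), np.int64(210)), (319, np.int64(210), np.int64(147)), (326, np.int64(146), np.int64(255)), (334, np.int64(255), np.int64(255)), (337, np.int64(232), np.int64(56))]
F [10.2 -0.3  5. ] M_tcp Nmm [ 15. 159.  38.] raw M [-0.027 -1.56   0.038] effective x-lever of Fz (mm) -31.7
```

Call:
apply_moves(steps=[0.05,0,-0.1,0,0.1,0,-0.2,0,0.1,0,-0.3,0,0.1,0,-0.3,0])

```text
clock: 16.88
position: [0.5217, -0.0495, 0.0277]
ee_rot: [0.002, 0.998, 0.063, 0.008]
contact_force: [8.7, 1.7, 8.0]
width: 0.0329
gripper_force: 24.2
```

```bash
python3 look.py; python3 mom.py
```

```text
pack xyz mm [-1.3  1.7 27.7] F(pack) [8.9 0.6 8. ] q [0.0017 0.998  0.0632 0.0079] clk 16.88
[(189, np.int64(207), np.int64(255)), (197, np.int64(255), np.int64(255)), (199, np.int64(255), np.int64(255)), (211, np.int64(255), np.int64(251)), (213, np.int64(255), np.int64(255)), (217, np.int64(255), np.int64(233)), (235, np.int64(233), np.int64(255)), (239, np.int64(255), np.int64(228)), (252, np.int64(230), np.int64(178)), (261, np.int64(179), np.int64(255)), (270, np.int64(244), np.int64(147)), (288, np.int64(147), np.int64(212)), (320, np.int64(210), np.int64(147)), (328, np.int64(146), np.int64(255)), (342, np.int64(253), np.int64(59))]
F [ 9.   0.6 11.5] M_tcp Nmm [ 29. 262. -13.] raw M [ 0.13  -1.249 -0.013] effective x-lever of Fz (mm) -22.8
```

Call:
apply_moves(steps=[0,0,-0.1,0,0,0,-0.2,0,0,0,-0.3,0,0,0,-0.4,0,0,0,-0.4,0])

```text
clock: 17.35
position: [0.5227, -0.0494, 0.0243]
ee_rot: [0.002, 0.998, 0.063, 0.009]
contact_force: [9.7, 2.7, 11.0]
width: 0.0332
gripper_force: 24.3
```

```bash
python3 look.py; python3 mom.py
```

```text
pack xyz mm [-0.3  1.6 24.3] F(pack) [10.   1.5 11. ] q [0.0018 0.998  0.063  0.0091] clk 17.35
[(194, np.int64(208), np.int64(255)), (216, np.int64(255), np.int64(255)), (218, np.int64(255), np.int64(255)), (222, np.int64(255), np.int64(225)), (230, np.int64(225), np.int64(255)), (234, np.int64(255), np.int64(222)), (246, np.int64(231), np.int64(170)), (255, np.int64(168), np.int64(255)), (264, np.int64(228), np.int64(150)), (284, np.int64(150), np.int64(217)), (322, np.int64(215), np.int64(148)), (332, np.int64(144), np.int64(255)), (345, np.int64(255), np.int64(55))]
F [10.   1.9 13.4] M_tcp Nmm [-110.  291.  -36.] raw M [ 0.211 -1.396 -0.036] effective x-lever of Fz (mm) -21.8
```

Call:
apply_moves(steps=[0,0,-0.1,0,0,0,-0.2,0,0,0,-0.3,0,0,0,-0.4,0,0,0,-0.4,0])

```text
clock: 17.82
position: [0.5232, -0.0495, 0.0211]
ee_rot: [0.002, 0.998, 0.063, 0.01]
contact_force: [8.6, 2.4, 16.8]
width: 0.0333
gripper_force: 25.0
```

```bash
python3 look.py; python3 mom.py; python3 tl.py 257 281 324|head -2
```

```text
pack xyz mm [ 0.2  1.5 21.1] F(pack) [ 8.9  1.3 16.8] q [0.0019 0.998  0.063  0.0096] clk 17.82
[(197, np.int64(209), np.int64(255)), (205, np.int64(255), np.int64(255)), (207, np.int64(255), np.int64(255)), (220, np.int64(255), np.int64(255)), (222, np.int64(255), np.int64(255)), (229, np.int64(255), np.int64(212)), (240, np.int64(210), np.int64(161)), (248, np.int64(161), np.int64(253)), (258, np.int64(225), np.int64(149)), (280, np.int64(151), np.int64(222)), (323, np.int64(219), np.int64(147)), (334, np.int64(147), np.int64(212)), (337, np.int64(213), np.int64(255)), (345, np.int64(255), np.int64(56))]
F [ 9.3  2.  17.1] M_tcp Nmm [-74. 217.  13.] raw M [ 0.261 -1.351  0.013] effective x-lever of Fz (mm) -12.7
0.009 (array([12.92, -9.92, 10.  ]), array([ 0.9, -1.2,  0.3]))
0.011 (array([13.89, -7.97, 10.  ]), array([ 0.8, -1.1,  0.3]))
```

Call:
apply_moves(steps=[-0.1,0,0.1,0,-0.2,0,0.1,0,-0.25,0,0.1,0,-0.25,0,0.1,0])

```text
clock: 18.2
position: [0.5222, -0.0497, 0.0217]
ee_rot: [0.002, 0.998, 0.063, 0.011]
contact_force: [12.7, 3.1, 8.8]
width: 0.0331
gripper_force: 24.3
```

```bash
python3 look.py; python3 mom.py
```

```text
pack xyz mm [-0.9  1.4 21.7] F(pack) [13.   1.5  8.8] q [0.0022 0.998  0.0628 0.0111] clk 18.2
[(194, np.int64(208), np.int64(255)), (217, np.int64(255), np.int64(252)), (219, np.int64(255), np.int64(255)), (223, np.int64(255), np.int64(225)), (230, np.int64(255), np.int64(215)), (241, np.int64(228), np.int64(163)), (249, np.int64(163), np.int64(253)), (259, np.int64(221), np.int64(150)), (281, np.int64(149), np.int64(218)), (323, np.int64(218), np.int64(148)), (334, np.int64(146), np.int64(255)), (345, np.int64(255), np.int64(58))]
F [13.   1.  11.4] M_tcp Nmm [ 39. 219. -32.] raw M [ 0.203 -1.963 -0.032] effective x-lever of Fz (mm) -19.2
```

Call:
apply_moves(steps=[0,0,-0.15,0,0,0,-0.3,0,0,0,-0.4,0,0,0,-0.4,0])

```text
clock: 18.58
position: [0.5226, -0.0497, 0.0183]
ee_rot: [0.002, 0.998, 0.063, 0.011]
contact_force: [12.3, 2.4, 15.4]
width: 0.0334
gripper_force: 25.1
```

```bash
python3 look.py; python3 mom.py
```

```text
pack xyz mm [-0.4  1.3 18.3] F(pack) [12.5  0.8 15.4] q [0.0023 0.998  0.0628 0.0115] clk 18.58
[(198, np.int64(208), np.int64(255)), (221, np.int64(255), np.int64(254)), (223, np.int64(255), np.int64(255)), (227, np.int64(255), np.int64(207)), (234, np.int64(202), np.int64(154)), (242, np.int64(154), np.int64(242)), (252, np.int64(222), np.int64(151)), (276, np.int64(151), np.int64(224)), (324, np.int64(224), np.int64(150)), (336, np.int64(149), np.int64(217)), (339, np.int64(218), np.int64(255)), (345, np.int64(255), np.int64(57))]
F [11.4  1.4 16.6] M_tcp Nmm [ -1. 109. -56.] raw M [ 0.241 -1.799 -0.056] effective x-lever of Fz (mm) -6.6
```

```bash
python3 tl.py 252 276 324 336; python3 - <<'E'
from h import *
im=cv2.imread("pics/w_18.58.png");g=cv2.cvtColor(im,cv2.COLOR_BGR2GRAY)
c=np.median(g[190:240,250:258],axis=1).astype(int);print(c.tolist())
E
```

```text
0.009 (array([ 9.79, -8.67, 10.  ]), array([ 0.3, -0.3, -0.2,  0.2]))
0.011 (array([10.78, -6.84, 10.  ]), array([ 0.2, -0.2, -0.1,  0.1]))
0.013 (array([11.79, -4.95, 10.  ]), array([ 0.1, -0.1, -0.1,  0.1]))
[209, 209, 208, 209, 209, 209, 208, 202, 255, 255, 255, 255, 255, 255, 255, 255, 255, 246, 255, 255, 255, 255, 255, 255, 255, 255, 255, 255, 255, 255, 255, 255, 226, 254, 255, 255, 255, 214, 192, 208, 207, 205, 202, 248, 218, 162, 154, 155, 157, 156]
```

Call:
apply_moves(steps=[0,0,-0.1,0,0,0,-0.2,0,0,0,-0.3,0,0,0,-0.3,0])

```text
clock: 18.97
position: [0.5226, -0.0498, 0.0162]
ee_rot: [0.002, 0.998, 0.063, 0.012]
contact_force: [9.4, 3.6, 21.4]
width: 0.0334
gripper_force: 30.5
```

```bash
python3 look.py; python3 mom.py
```

```text
pack xyz mm [-0.4  1.3 16.2] F(pack) [ 9.8  2.4 21.4] q [0.0024 0.998  0.0628 0.0115] clk 18.97
[(199, np.int64(209), np.int64(255)), (223, np.int64(255), np.int64(255)), (225, np.int64(255), np.int64(255)), (229, np.int64(255), np.int64(149)), (236, np.int64(149), np.int64(237)), (247, np.int64(224), np.int64(150)), (272, np.int64(152), np.int64(227)), (324, np.int64(226), np.int64(149)), (337, np.int64(147), np.int64(223)), (342, np.int64(248), np.int64(255)), (345, np.int64(255), np.int64(60))]
F [10.   3.  23.8] M_tcp Nmm [-127.  225.  -29.] raw M [ 0.371 -1.463 -0.029] effective x-lever of Fz (mm) -9.5
```

```bash
python3 tl.py 247 272 324 337; python3 - <<'E'
from h import *
w=np.load("w4.npy",allow_pickle=True)
E
```

```text
0.009 (array([ 6.32, -7.91, 10.  ]), array([ 0.1, -0.1, -0.3,  0.2]))
0.011 (array([ 7.4 , -6.16, 10.  ]), array([ 0. ,  0. , -0.2,  0.2]))
0.013 (array([ 8.5 , -4.36, 10.  ]), array([-0. ,  0.1, -0.2,  0.1]))
```

Call:
apply_moves(steps=[0.1,0,-0.05,0,0.2,0,-0.1,0,0.3,0,-0.1,0,0.3,0,-0.1,0])

```text
clock: 19.35
position: [0.5227, -0.0497, 0.016]
ee_rot: [0.002, 0.998, 0.063, 0.009]
contact_force: [2.3, 1.8, 33.4]
width: 0.0333
gripper_force: 37.1
```

```bash
python3 look.py; python3 mom.py
```

```text
pack xyz mm [-0.4  1.3 16. ] F(pack) [ 2.5  1.5 33.4] q [0.0022 0.998  0.0633 0.0088] clk 19.35
[(200, np.int64(209), np.int64(255)), (224, np.int64(255), np.int64(252)), (226, np.int64(255), np.int64(255)), (230, np.int64(255), np.int64(145)), (236, np.int64(149), np.int64(237)), (247, np.int64(226), np.int64(152)), (272, np.int64(151), np.int64(228)), (324, np.int64(225), np.int64(149)), (337, np.int64(148), np.int64(222)), (345, np.int64(255), np.int64(56))]
F [ 4.1  0.9 35.2] M_tcp Nmm [223. 375. -69.] raw M [ 0.38  -0.312 -0.069] effective x-lever of Fz (mm) -10.7
```

Call:
apply_moves(steps=[0,0,0.2,0,0,0,0.4,0,0,0,0.5,0,0,0,0.5,0])

```text
clock: 19.73
position: [0.5202, -0.0496, 0.0168]
ee_rot: [0.002, 0.998, 0.064, 0.006]
contact_force: [7.9, -0.2, 3.9]
width: 0.0332
gripper_force: 24.2
```

Call:
apply_moves(steps=[0.1,0,0,0,0.2,0,0,0,0.3,0,0,0,0.4,0,0,0,0.4,0,0,0])

```text
clock: 20.15
position: [0.5206, -0.0495, 0.0163]
ee_rot: [0.001, 0.998, 0.064, 0.002]
contact_force: [1.6, -1.5, 9.7]
width: 0.0329
gripper_force: 27.3
```

```bash
python3 look.py; python3 mom.py
```

```text
pack xyz mm [-2.4  1.8 16.3] F(pack) [ 1.4 -1.7  9.7] q [0.0013 0.9979 0.0641 0.0021] clk 20.15
[(196, np.int64(209), np.int64(255)), (220, np.int64(255), np.int64(255)), (222, np.int64(255), np.int64(255)), (227, np.int64(255), np.int64(255)), (230, np.int64(186), np.int64(147)), (237, np.int64(146), np.int64(235)), (247, np.int64(224), np.int64(148)), (273, np.int64(150), np.int64(224)), (324, np.int64(224), np.int64(149)), (337, np.int64(146), np.int64(215)), (340, np.int64(224), np.int64(255)), (345, np.int64(255), np.int64(56))]
F [ 1.9 -2.1  9.1] M_tcp Nmm [ 39. 174.  79.] raw M [-0.311 -0.152  0.079] effective x-lever of Fz (mm) -19.2
```

Call:
apply_moves(steps=[0,0,0,0,0,0,0,0,0,0,0,0,0,0,0,0], jaw=110)

```text
clock: 20.53
position: [0.5175, -0.0482, 0.0143]
ee_rot: [-0.0, 0.998, 0.064, -0.001]
contact_force: [-0.3, 0.3, -1.2]
width: 0.0489
gripper_force: 0.0
```

```bash
python3 look.py; python3 - <<'E'
from rig import *
print(get_state()['width'])
E
python3 tl.py 247 273 324 337
```

```text
pack xyz mm [-5.3  3.5 14.3] F(pack) [-0.3  0.3 -1.2] q [-2.00e-04  9.98e-01  6.36e-02 -9.00e-04] clk 20.53
[(191, np.int64(207), np.int64(255)), (216, np.int64(255), np.int64(255)), (218, np.int64(240), np.int64(255)), (222, np.int64(255), np.int64(135)), (225, np.int64(131), np.int64(227)), (236, np.int64(223), np.int64(146)), (263, np.int64(145), np.int64(222)), (317, np.int64(221), np.int64(144)), (331, np.int64(142), np.int64(222)), (336, np.int64(221), np.int64(255)), (345, np.int64(255), np.int64(54))]
0.04850572487826716
0.009 (array([ 6.54, -8.01, 10.  ]), array([ 0.6, -0.7, -0.1,  0.3]))
0.011 (array([ 7.62, -6.26, 10.  ]), array([ 0.5, -0.6, -0.1,  0.2]))
0.013 (array([ 8.71, -4.45, 10.  ]), array([ 0.4, -0.5, -0.1,  0.1]))
```

```bash
python3 tl.py 236 263 317 331
```

```text
0.009 (array([ 4.86, -3.57, 10.  ]), array([ 0.5, -0.6, -0.1,  0.2]))
0.011 (array([ 6.08, -1.83, 10.  ]), array([ 0.4, -0.5, -0. ,  0.1]))
0.013 (array([ 7.31, -0.04, 10.  ]), array([ 0.3, -0.4,  0. ,  0. ]))
```

Call:
apply_moves(steps=[0,0,2,0,0,0,5.5,0,0.8,0,5.5,0,1.6,0,5.5,0])

```text
clock: 20.92
position: [0.5358, -0.0486, 0.0715]
ee_rot: [0.001, 0.998, 0.064, 0.002]
contact_force: [-0.2, 0.2, -0.4]
width: 0.0487
gripper_force: 0.0
```

Call:
apply_moves(steps=[0,0,0,0,0,0,0,0,0,0,0,0,0,0,0,0,0,0,0,0,0,0,0,0,0,0,0,0], jaw=255)

```text
clock: 21.5
position: [0.5342, -0.0483, 0.0696]
ee_rot: [-0.0, 0.998, 0.064, -0.0]
contact_force: [0.9, -0.1, 0.1]
width: -0.0
gripper_force: 0.0
```

```bash
python3 look.py
```

```text
pack xyz mm [11.2  1.3 69.6] F(pack) [ 0.8 -0.2  0.1] q [-0.00e+00  9.98e-01  6.36e-02 -3.00e-04] clk 21.5
[(190, np.int64(241), np.int64(255)), (210, np.int64(255), np.int64(203)), (219, np.int64(254), np.int64(177)), (220, np.int64(255), np.int64(180)), (232, np.int64(185), np.int64(64)), (268, np.int64(64), np.int64(164)), (315, np.int64(159), np.int64(80))]
```

Call:
apply_moves(steps=[0,-0.05,-1,0,0,-0.05,-1.8,0,0,-0.05,-2.0,0,0,-0.05,-2.0,0])

```text
clock: 21.88
position: [0.5347, -0.0489, 0.0493]
ee_rot: [-0.0, 0.998, 0.064, -0.0]
contact_force: [0.9, -0.4, 0.3]
width: -0.0
gripper_force: 0.1
```

Call:
apply_moves(steps=[0,0,-0.1,0,0,0,-0.2,0,0,0,-0.3,0,0,0,-0.3,0])

```text
clock: 22.22
position: [0.5349, -0.0489, 0.0478]
ee_rot: [0.0, 0.998, 0.064, 0.001]
contact_force: [-0.6, 1.2, 6.9]
width: -0.0001
gripper_force: 3.5
```

Call:
apply_moves(steps=[0,0,-0.1,0,0,0,-0.2,0,0,0,-0.3,0,0,0,-0.3,0])

```text
clock: 22.55
position: [0.5353, -0.049, 0.0451]
ee_rot: [0.0, 0.998, 0.064, 0.001]
contact_force: [0.3, 0.7, 0.4]
width: -0.0003
gripper_force: 0.0
```

Call:
apply_moves(steps=[0,0,-0.1,0,0,0,-0.2,0,0,0,-0.3,0,0,0,-0.3,0])

```text
clock: 22.88
position: [0.5349, -0.049, 0.0436]
ee_rot: [0.0, 0.998, 0.064, 0.001]
contact_force: [-5.0, 0.4, 22.2]
width: -0.0002
gripper_force: 11.2
```

Call:
apply_moves(steps=[0,0,2,0,0,0,4.5,0,0,0,4.5,0])

```text
clock: 23.13
position: [0.5367, -0.0494, 0.0892]
ee_rot: [0.001, 0.998, 0.064, 0.003]
contact_force: [0.6, -0.6, 0.9]
width: 0.0005
gripper_force: 0.0
```

```bash
python3 look.py; python3 - <<'E'
from rig import *
from h import *
import glob
s=get_state();c=calibration("wrist");g=cv2.imread(sorted(glob.glob("pics/w_*.png"))[-1],0).astype(int)
o=np.array([.5232,-.0510,0]);r=R.from_euler('z',7.2,degrees=True)
for y in(-9,0,9):
  zt=27+np.sqrt(17**2-y*y)
  for nm,p in(("lipedge",[25.25,y,48]),("mid",[0,y,zt]),("flat",[-31,y,zt]),("cover",[47,y,52])):print(nm,y,proj(c,o+r.apply(p)/1000)[0].round(1),end='; ')
  u=int(proj(c,o+r.apply([0,y,zt])/1000)[0,0]);col=np.median(g[:,u-1:u+2],axis=1).astype(int);d=np.abs(col[2:]-col[:-2])
  print([(i+1,col[i-1],col[i+3]) for i in range(150,340) if d[i]>=20 and d[i]==d[max(0,i-2):i+3].max()])
E
```

```text
pack xyz mm [13.6 -0.1 89.2] F(pack) [ 0.5 -0.7  0.9] q [0.001  0.998  0.0637 0.003 ] clk 23.13
[(203, np.int64(255), np.int64(166)), (219, np.int64(165), np.int64(249)), (232, np.int64(253), np.int64(52)), (268, np.int64(55), np.int64(149)), (315, np.int64(146), np.int64(74)), (344, np.int64(83), np.int64(65))]
lipedge -9 [267.4 200.9]; mid -9 [266.4 233.3]; flat -9 [265.8 273.8]; cover -9 [268.3 168.3]; [(167, np.int64(144), np.int64(234)), (184, np.int64(223), np.int64(255)), (203, np.int64(255), np.int64(164)), (217, np.int64(164), np.int64(225)), (231, np.int64(222), np.int64(177)), (270, np.int64(251), np.int64(58)), (325, np.int64(73), np.int64(96)), (328, np.int64(94), np.int64(67))]
lipedge 0 [253.  200.8]; mid 0 [253.  234.9]; flat 0 [253.  275.9]; cover 0 [253.  168.3]; [(167, np.int64(138), np.int64(234)), (184, np.int64(224), np.int64(255)), (203, np.int64(255), np.int64(166)), (219, np.int64(165), np.int64(252)), (232, np.int64(254), np.int64(53)), (268, np.int64(54), np.int64(144)), (315, np.int64(147), np.int64(70))]
lipedge 9 [238.6 200.8]; mid 9 [239.6 233.3]; flat 9 [240.1 273.8]; cover 9 [237.8 168.3]; [(166, np.int64(171), np.int64(236)), (184, np.int64(223), np.int64(255)), (203, np.int64(255), np.int64(165)), (218, np.int64(164), np.int64(231)), (242, np.int64(240), np.int64(68)), (251, np.int64(69), np.int64(141)), (255, np.int64(141), np.int64(175)), (269, np.int64(181), np.int64(65)), (337, np.int64(52), np.int64(134))]
```

Call:
apply_moves(steps=[11.6,1.6,0.5,0,11.6,1.6,0.5,0,11.6,1.6,0.5,0,11.6,1.6,0.5,0,11.6,1.6,0,0,11.6,1.6,-1,0])

```text
clock: 23.68
position: [0.6493, -0.0328, 0.0746]
ee_rot: [-0.0, 0.998, 0.064, -0.001]
contact_force: [-0.4, 0.2, 0.9]
width: -0.0
gripper_force: 0.0
```

```bash
python3 look.py | head -1
```

```text
pack xyz mm [127.4   2.3  74.6] F(pack) [-0.4  0.3  0.9] q [-1.00e-04  9.98e-01  6.37e-02 -1.10e-03] clk 23.68
```

Call:
apply_moves(steps=[0.4,-0.1,0,0,0.4,-0.1,-0.8,0,0.4,-0.1,-1.6,0,0.4,-0.1,-1.8,0,0.4,-0.1,-1.8,0])

```text
clock: 24.15
position: [0.6533, -0.0339, 0.0567]
ee_rot: [-0.0, 0.998, 0.063, -0.001]
contact_force: [-0.7, -0.0, -0.1]
width: -0.0002
gripper_force: 0.0
```

Call:
apply_moves(steps=[-0.5,-0.06,0,0,-1,-0.13,0,0,-1.5,-0.19,0,0,-2,-0.25,0,0,-2.5,-0.31,0,0,-3,-0.38,0,0,-3.5,-0.44,0,0,-4,-0.5,0,0])

```text
clock: 24.82
position: [0.6142, -0.039, 0.0582]
ee_rot: [0.0, 0.998, 0.064, 0.0]
contact_force: [2.5, 0.6, 0.0]
width: -0.0001
gripper_force: 1.2
```

```bash
python3 look.py|head -1; python3 - <<'E'
from h import *
E
```

```text
pack xyz mm [91.8  0.5 58.2] F(pack) [2.6 0.3 0. ] q [2.00e-04 9.98e-01 6.36e-02 4.00e-04] clk 24.82
```

Call:
apply_moves(steps=[-0.5,-0.06,0,0,-1,-0.13,0,0,-1.5,-0.19,0,0,-2,-0.25,0,0,-2.5,-0.31,0,0,-3,-0.38,0,0,-3.5,-0.44,0,0,-4,-0.5,0,0])

```text
clock: 25.53
position: [0.5741, -0.044, 0.058]
ee_rot: [0.0, 0.998, 0.064, 0.0]
contact_force: [2.7, 0.2, 1.6]
width: -0.0
gripper_force: 1.2
```

Call:
apply_moves(steps=[-0.3,-0.04,0,0,-0.6,-0.08,0,0,-0.9,-0.11,0,0,-1.2,-0.15,0,0,-1.4,-0.18,0,0,-1.4,-0.18,0,0])

```text
clock: 26.03
position: [0.5596, -0.0456, 0.0577]
ee_rot: [-0.0, 0.998, 0.064, -0.001]
contact_force: [1.3, -0.5, -0.5]
width: 0.0004
gripper_force: 0.6
```

Call:
apply_moves(steps=[-0.2,-0.03,0,0,-0.4,-0.05,0,0,-0.6,-0.08,0,0,-0.6,-0.08,0,0,-0.6,-0.08,0,0])

```text
clock: 26.45
position: [0.5546, -0.0463, 0.0577]
ee_rot: [-0.0, 0.998, 0.064, 0.0]
contact_force: [4.3, 0.8, -0.1]
width: -0.0001
gripper_force: 1.5
```

Call:
apply_moves(steps=[-0.2,-0.03,0,0,-0.4,-0.05,0,0,-0.5,-0.06,0,0,-0.5,-0.06,0,0,-0.5,-0.06,0,0])

```text
clock: 26.87
position: [0.5543, -0.0464, 0.0581]
ee_rot: [-0.0, 0.998, 0.063, 0.005]
contact_force: [12.0, 3.7, -6.5]
width: 0.0
gripper_force: 5.8
```

```bash
python3 look.py|head -1
```

```text
pack xyz mm [31.4  0.6 58.1] F(pack) [12.4  2.2 -6.5] q [-2.00e-04  9.98e-01  6.29e-02  4.90e-03] clk 26.87
```

Call:
apply_moves(steps=[0.8,0.1,0,0,1.5,0.2,0,0,1.5,0.2,3,0,1.5,0.2,7,0,1.5,0.2,11,0,1.5,0.2,14,0,1.5,0.2,14,0])

```text
clock: 27.5
position: [0.5674, -0.0459, 0.2045]
ee_rot: [0.002, 0.998, 0.064, 0.005]
contact_force: [1.1, -0.9, 0.8]
width: -0.0
gripper_force: 0.0
```

```bash
python3 - <<'E'
from rig import *
from h import *
s=get_state();c=calibration("wrist");g=cv2.cvtColor(get_image("wrist"),cv2.COLOR_RGB2GRAY).astype(int)
o=np.array([.5232,-.0510,0]);r=R.from_euler('z',7.2,degrees=True);print(s['position'],s['contact_force'].round(1))
for y in(-8,8):
  P=np.arange(-75,145,5);t=[]
  uv=proj(c,o+r.apply(np.c_[P,0*P+y,0*P+52])/1000)
  print([(int(p),int(g[int(v),int(u)])) for p,(u,v) in zip(P,uv) if 0<=v<384])
E
```

```text
[ 0.56736348 -0.04590469  0.20453148] [ 1.1 -0.9  0.8]
[(-75, 34), (-70, 255), (-65, 255), (-60, 255), (-55, 170), (-50, 168), (-45, 163), (-40, 168), (-35, 165), (-30, 165), (-25, 162), (-20, 160), (-15, 130), (-10, 139), (-5, 138), (0, 141), (5, 142), (10, 135), (15, 87), (20, 122), (25, 137), (30, 139), (35, 144), (40, 136), (45, 192), (50, 88), (55, 105), (60, 106), (65, 108), (70, 111), (75, 112), (80, 115), (85, 116), (90, 121), (95, 117), (100, 131), (105, 108), (110, 131), (115, 104), (120, 140), (125, 135), (130, 136), (135, 139), (140, 251)]
[(-75, 49), (-70, 51), (-65, 51), (-60, 255), (-55, 151), (-50, 152), (-45, 153), (-40, 152), (-35, 153), (-30, 156), (-25, 152), (-20, 152), (-15, 126), (-10, 133), (-5, 138), (0, 136), (5, 135), (10, 132), (15, 91), (20, 118), (25, 135), (30, 135), (35, 135), (40, 128), (45, 192), (50, 92), (55, 101), (60, 108), (65, 105), (70, 108), (75, 111), (80, 112), (85, 118), (90, 120), (95, 123), (100, 129), (105, 108), (110, 134), (115, 109), (120, 139), (125, 135), (130, 133), (135, 136), (140, 237)]
```

```bash
python3 -c "
from rig import *
print(sign_off())"
```

```text
the job is handed in; nothing more can be done
None
```

I loaded the larger cell, seated it under the lip, slid the cover against its stop, and handed the job in at about 27.6 s. `sign_off()` gave no verdict, and I judged seating and closure from touch, force and camera brightness readings.

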